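# Load the rotary axis with blanks and close its lapped guard doors

### The job

Get the rotary axis ready to run: thread every drilled block on the bench onto the mandrel bar, and when they are all on, slide the tailstock fully home so that its centre sits in the end of the bar. Only then shut the guard: first the rebated left door fully, with the flanged right door still standing open, and last the flanged door fully, so that its flange laps over the other door's edge. Leave the undrilled block and everything else on the bench where it is.

Things in the scene. Friction and masses are not known exactly. Their poses are not given: they have to be found in the camera images.
- guard: Dark blue chip guard of a small rotary axis, open at the top, fixed to the bench, walls 155 mm high. Origin on the bench below the seam of its two front doors, in their plane; x points into the guard (away from the robot), y left, z up. It reaches 208 mm back in x and from y = -220 to +240 mm; the doors fill y = -125 to +125, fixed panels the rest. Place and yaw (within 0.08 rad) vary.
- bar_mid (a point): Middle of the mandrel bar: a fixed steel bar, 20 mm thick, level along the guard's y, 110 mm above the bench, 105 mm behind the plane of the doors. It sticks out 185 mm, from a shoulder (48 mm disc on the chuck; headstock beyond it, below 165 mm) 92.5 mm right of this point (-y) to its free, slightly tapered end 92.5 mm left. Axes as the guard's.
- bar_end (a point): Centre of the free left (+y) end of the bar, where blocks are threaded on and the tailstock's centre seats. Under bar and tailstock runs an aluminium bed, 90 mm wide, its top 64 mm above the bench. Four blocks take up 176 of the bar's 185 mm.
- tailstock (a joint): Slide of the green tailstock along the bed (m): 0 = drawn back to the left (starts at 0 to 0.010), 0.085 = fully home, its point in the end of the bar; moves to -y of the guard, stays where left (3 N friction, some damping). Drawn back it leaves a gap of 70 to 80 mm between its point and the bar's end for a block. The point is 55 mm ahead of its middle, a 44 mm disc just behind the point.
- tailstock_top (a point): Centre of the flat top of the tailstock, 141 mm above the bench; moves with it. The casting under it is an upright block, 40 mm wide in the guard's x, 50 mm long in y, straight for 50 mm down: grip it across the 40 mm from above.
- rebated_door (a joint): Angle (rad) of the rebated (left) door: 0 fully shut, 1.57 square out towards the robot, at most 1.9; starts wide open, stays where left (stiff hinge, 0.1 N m, no latch). Steel leaf, 16 mm thick, centred on the hinge axis, from 16 to 155 mm above the bench. Its free edge is rebated: the outer half stops 113 mm from the hinge, the inner half goes on as a tongue to 137 mm, 12 mm past the seam.
- rebated_door_hinge (a point): Top of the rebated (left) door's hinge axis, 155 mm above the bench, at the door's left edge, 125 mm left of the guard's origin. Upright 10 mm pull bar, 75 to 145 mm above the bench, its middle 40 mm out from the hinge axis and 99 mm along the door from it; between hinge and bar the outer face is free and can be pushed.
- flanged_door (a joint): Angle (rad) of the flanged (right) door: 0 fully shut, 1.57 square out towards the robot, at most 1.9; starts wide open, stays where left (stiff hinge, 0.1 N m, no latch). Steel leaf, 16 mm thick, centred on the hinge axis, from 16 to 155 mm above the bench. Its inner half stops 111 mm from the hinge, the outer half goes on as a flange to 135 mm, past the seam, and must lie outside the rebated door's tongue.
- flanged_door_hinge (a point): Top of the flanged (right) door's hinge axis, 155 mm above the bench, at the door's right edge, 125 mm right of the guard's origin. Upright 10 mm pull bar, 75 to 145 mm above the bench, its middle 40 mm out from the hinge axis and 99 mm along the door from it; between hinge and bar the outer face is free and can be pushed.
- blanka: Drilled wooden block (turning blank), pale wood, 60 x 44 x 60 mm (x, y, z), about 80 g, with a round through-bore 28 mm across along its own y axis. Origin in the middle of the bore = middle of the block. Stands on the bench, bore level, its y axis within 0.3 rad of world y (more if knocked). All drilled blocks are alike; three or four are present.
- blankb: Drilled wooden block (turning blank), pale wood, 60 x 44 x 60 mm (x, y, z), about 80 g, with a round through-bore 28 mm across along its own y axis. Origin in the middle of the bore = middle of the block. Stands on the bench, bore level, its y axis within 0.3 rad of world y (more if knocked). All drilled blocks are alike; three or four are present.
- blankc: Drilled wooden block (turning blank), pale wood, 60 x 44 x 60 mm (x, y, z), about 80 g, with a round through-bore 28 mm across along its own y axis. Origin in the middle of the bore = middle of the block. Stands on the bench, bore level, its y axis within 0.3 rad of world y (more if knocked). All drilled blocks are alike; three or four are present.
- blankd: Drilled wooden block (turning blank), pale wood, 60 x 44 x 60 mm (x, y, z), about 80 g, with a round through-bore 28 mm across along its own y axis. Origin in the middle of the bore = middle of the block. Stands on the bench, bore level, its y axis within 0.3 rad of world y (more if knocked). All drilled blocks are alike; three or four are present.
- solid_block: Bystander: undrilled block of the same pale wood, slimmer and taller than the drilled ones, 38 x 38 mm and 78 mm high, standing among them. Origin under its middle.
- turned_knob: Bystander: small turned wooden knob, 48 mm across, 71 mm high, standing among the blocks. Origin under its middle.
- turned_spindle: Bystander: half-turned wooden spindle, about 240 mm long, lying behind the blocks on the left.
- glue_bottle: Bystander: yellow glue bottle, 60 mm across, 170 mm high, on the right.
- mug: Bystander: blue mug, 80 mm across, 88 mm high, behind the blocks.
- wrench: Bystander: steel wrench lying on the left.
- bench_brush: Bystander: bench brush with black bristles, 200 mm long, lying on the right of the bench.
There are look-alikes about, which are no part of the job. Leave any pink look-alike of the blanka alone. What is shaped like the blankc but turquoise is not meant.

How it is judged:
By the outcome, as a careful person would: the job done as asked, in the order asked, and still so for the second after the job is handed in, with the robot touching nothing.
Of blanka, blankb, blankc, blankd only 3 to 4 are there at a start; the rules pass over those that are not, and their reading is None.
At some moment in a run one of blanka, blankb, blankc, blankd may be knocked a few centimetres aside while the robot is not near it.
Once in a run the grip may slacken for a moment while it holds something.
It also fails if it takes over 210 s, if anything falls off the work surface, if the arm or the gripper's body presses on something with over 40 N, if the wrist force passes 120 N, or if a joint passes its speed limit or range.

### The arm

A 6-joint arm with a two-finger parallel gripper is mounted at the origin on the work surface. World frame = base frame: x ahead of the robot, y to its left, z up, the work surface at z = 0. Lengths are in m, angles in rad, forces in N, time in s.
With the tool pointing down it reaches from about 0.375 to 0.925 m from the base axis. Payload 5.7 kg.
Tool frame: the origin (TCP) lies at the very end of the fingers, on their centre line; the grasp point (between the pads) lies arm.pinch_z behind it (arm.pinch_z is the distance from the TCP to the grasp point, in m); z points along the fingers, x is the direction in which the jaws open and shut, and the axes are right-handed (so a half turn about z gives the same grasp; the last joint's range is limited). The gripper opens to 88 mm and grips with 3 to 60 N. Pads are 20 mm wide; open, the fingers measure 115 mm over their backs; the gripper's body (75 mm by 178 mm) begins 61 mm behind the grasp point.
Start: joints at [-1.296, 0.359, 1.51, -0, 1.272, -0.115], TCP at [0.228, -0.555, 0.199] pointing down, gripper open.
Joint ranges: [-2.97, 2.97], [-1.01, 2.36], [0.21, 2.38], [-0.96, 4.11], [0.2, 2.71], [-2.98, 2.98]. Speed limits (rad/s): [2.39, 2.39, 3.14, 3.14, 3.14, 3.14].

### API

Orientations are given as a unit quaternion [w, x, y, z].
In Python, from plant import arm, imaging, order gives the robot as it stands.
- The arm moves only by the shell command python3 -m pendant 'ROWS' [OPENING] [FORCE]. ROWS is JSON, a list of rows, each a list of 4 numbers: the shift along the tool's x, y, z in cm, then the turn about the tool's z in degrees. A call has 1 to 20 rows; each row is the pose to reach, as a shift and turn from the pose commanded when the call began, along the tool's axes at that moment; what a row does not reach only later rows make up. A row lasts 1/12 s, in which the tool goes at most 41.7 mm and 7.16 degrees, less where a joint would pass 70% of its speed; a pose out of reach is approached as far as the arm can. A call with a gripper value outside its range is refused whole. OPENING is the finger opening in cm, from 0 to 8.78, set as the call begins (- or left out, the last holds). The fingers move at their own pace and stop on an object; FORCE is the grip in N (left out, the last holds). Time passes only in rows, so rows that repeat a pose let the fingers close. It gives the time, the measured TCP pose, the force and the opening at its end, in the units of the state.
- arm.observe(): the state, without advancing time (a new reading comes with each control period).
- imaging.snapshot(name): name is "scene" or "side" or "wrist"; returns a dict with "image" (400x640x3 uint8, red, green, blue), "intrinsics" (3x3 intrinsics, pixels), "camera_from_world" (4x4, takes a point from world to camera coordinates). Camera axes: x right, y down, z forward; pixel columns grow to the right and rows downward; lengths in m; the calibration is good to about 2 mm. A picture is of the moment at which its call begins. There is no depth.
- order.close_job(): hands the job in, once; it reports no verdict.
The state is a dict: "clock": time; "qpos": joint angles; "joint_velocities": joint speeds; "joint_torque": joint torques, N m; "position": TCP position; "eef_rot": TCP orientation; "force": force on the tool from outside, world axes, zero at the start; "moment": the same for the moment, N m; "gripper_width": opening from 0.0 (shut) to 1.0 (fully open).
Only numpy, scipy, OpenCV 4.12 (cv2) and the standard library are available. Lean on these libraries where they do the work, as an engineer would, in place of code of your own. Each camera call takes 0.05 s, during which the arm holds its last target. There are 200 camera calls.

## Working session

There is one attempt and no reset: what is moved stays moved. The work goes in short steps, Python scripts to look and compute and a shell command to move; the robot and the scene stay as the last step left them, time stands still between calls to the robot, and variables do not carry over. Pictures are saved under pics/ and viewed, about 12 in all and at most 16, crops included, and the job is handed in when it is done.

```bash
ls; mkdir -p pics; cat > h.py <<'E'
import numpy as np, cv2
from plant import arm, imaging, order
def snap(n,f=None):
    s=imaging.snapshot(n); im=cv2.cvtColor(np.array(s["image"]),cv2.COLOR_RGB2BGR)
    if f: cv2.imwrite("pics/"+f,im); np.savez("pics/"+f+".npz",K=s["intrinsics"],T=s["camera_from_world"])
    return im,np.array(s["intrinsics"]),np.array(s["camera_from_world"])
def load(f):
    d=np.load("pics/"+f+".npz"); return cv2.imread("pics/"+f),d["K"],d["T"]
def proj(P,K,T):
    P=np.atleast_2d(P).astype(float); c=P@T[:3,:3].T+T[:3,3]; u=c@K.T; return u[:,:2]/u[:,2:]
def ray(p,K,T):
    d=T[:3,:3].T@np.linalg.solve(K,[p[0],p[1],1.]); o=-T[:3,:3].T@T[:3,3]; return o,d/np.linalg.norm(d)
def atz(p,z,K,T):
    o,d=ray(p,K,T); return o+d*(z-o[2])/d[2]
E
python3 - <<'E'
from h import *
for n in("scene","side","wrist"): im,K,T=snap(n,n+"0.png"); print(n,K[0,0],(-T[:3,:3].T@T[:3,3]).round(3))
s=arm.observe(); print(s,arm.pinch_z)
E
```

```text
pics
scene 398.4839318168609 [ 1.086 -0.37   1.135]
side 421.9698897941019 [-0.001  0.993  0.84 ]
wrist 343.908297972418 [ 0.298 -0.526  0.383]
{'clock': 0.15, 'qpos': array([-1.29608329e+00,  3.59338217e-01,  1.51115437e+00, -5.59060599e-06,
        1.27249392e+00, -1.15085129e-01]), 'joint_velocities': array([ 0.0011086 , -0.00178681, -0.00234113, -0.00046508,  0.00033803,
       -0.00063395]), 'joint_torque': array([ 8.26185424e-04, -5.15754783e+01, -2.71007234e+01,  6.75557507e-02,
        3.04946804e-02, -7.75243302e-05]), 'position': array([ 0.22785048, -0.55446065,  0.19801473]), 'eef_rot': array([-4.49908071e-04,  8.30663164e-01, -5.56774840e-01, -5.32255104e-04]), 'force': array([ 0.00634829, -0.59154925,  0.82620017]), 'moment': array([ 0.02169007, -0.02137582, -0.01724244]), 'gripper_width': 1.0012770195262921} 0.0187
```

View pics/scene0.png

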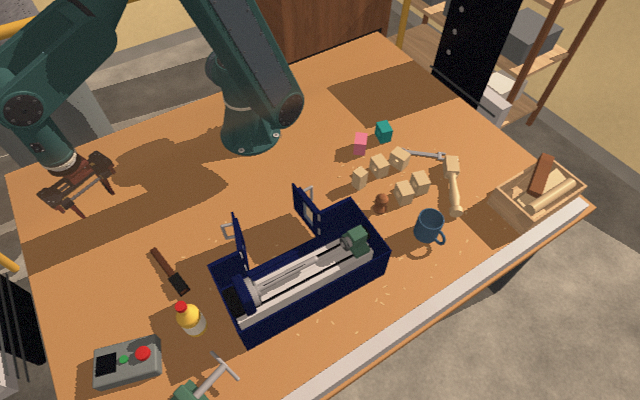

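View pics/side0.png

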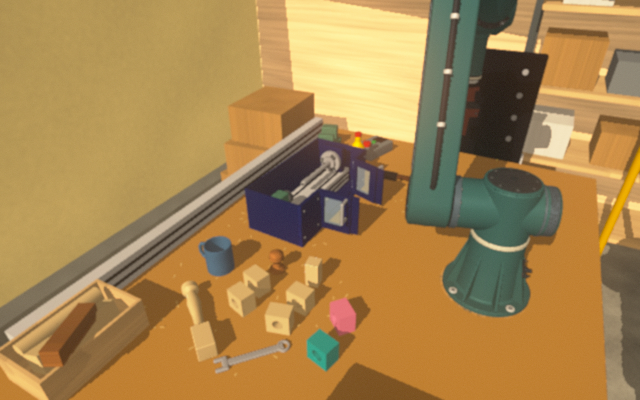

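Candidates, side view: drilled pale blocks near (257,278), (242,297), (300,296) and (280,318). Not these: the tall slim solid block (314,270), pink (342,315), turquoise (323,349), and the spindle's block end (204,340). I'll check this in close crops.

```bash
python3 - <<'E'
from h import *
a=load("side0.png")[0][250:350,210:350]; b=load("scene0.png")[0][140:215,340:440]; g=load("scene0.png")[0][175:350,200:400]
a=cv2.resize(a,(560,400),interpolation=cv2.INTER_CUBIC);cv2.imwrite("pics/c1.png",a)
top=cv2.resize(b,(600,450),interpolation=cv2.INTER_CUBIC);cv2.imwrite("pics/c2.png",top)
cv2.imwrite("pics/c3.png",cv2.resize(g,(680,595),interpolation=cv2.INTER_CUBIC))
E
```

```text
(no output)
```

View pics/c1.png

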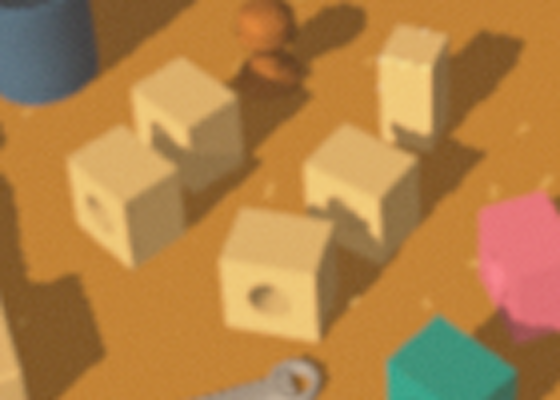

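View pics/c3.png

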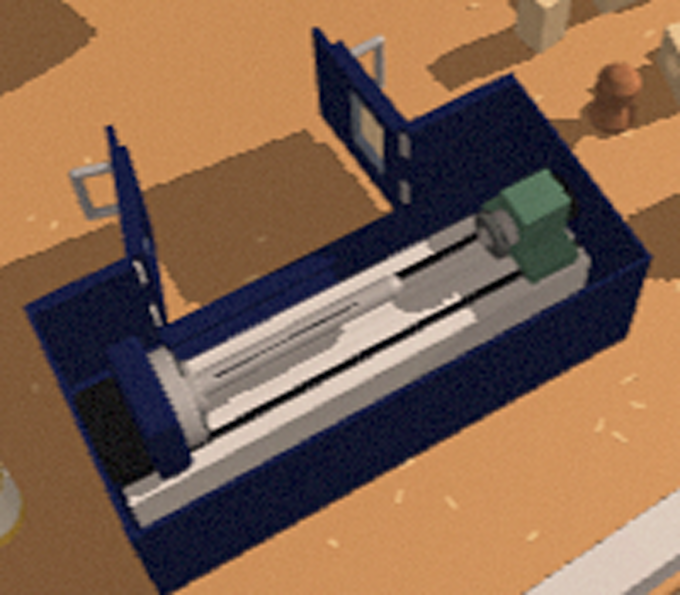

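Crop c1 confirms four drilled blocks, with bores showing at about (100,210) and (268,297), and shadowed ones at (165,140) and (335,210). The slim tall block at (413,85) is the solid one. In c3 the guard's top corners are at (25,310), (512,75), (650,258) and (165,592), and both doors stand open.

```bash
cat >> h.py <<'E'
from scipy.optimize import least_squares
from scipy.spatial.transform import Rotation as R
def fit(px,loc,z,K,T,x0):
    loc=np.array(loc)
    def w(p):
        c,s=np.cos(p[2]),np.sin(p[2]); return np.c_[p[0]+c*loc[:,0]-s*loc[:,1],p[1]+s*loc[:,0]+c*loc[:,1],np.full(len(loc),z)]
    r=least_squares(lambda p:(proj(w(p),K,T)-px).ravel(),x0); return r.x,r.fun.round(1)
def go(x,y,z,yaw):
    """print tool shift (cm) and turn (deg) from measured pose to TCP x,y,z; yaw = direction of tool x in world (mod pi)"""
    s=arm.observe(); q=s["eef_rot"]; M=R.from_quat([q[1],q[2],q[3],q[0]]).as_matrix()
    d=M.T@(np.array([x,y,z])-s["position"])*100
    cy=np.arctan2(M[1,0],M[0,0]); t=(yaw-cy+np.pi/2)%np.pi-np.pi/2
    print("pos",s["position"].round(4),"yaw",round(cy,3),"w",round(s["gripper_width"]*8.78,2),"F",s["force"].round(1),"t",round(s["clock"],1),"q6",s["qpos"][5].round(2))
    print("shift cm",d.round(2),"turn deg",round(-np.degrees(t),1))
E
python3 - <<'E'
from h import *
im,K,T=load("scene0.png")
g=np.array([(25,310),(512,75),(650,258),(165,592)])/3.4+[200,175]
print("guard",*fit(g,[(0,-.22),(0,.24),(.208,.24),(.208,-.22)],.155,K,T,[.6,-.1,0]))
im,K,T=load("side0.png")
h=[(.03,-.022),(-.03,-.022),(-.03,.022),(.03,.022)]
B=[[(180,58),(240,97),(190,130),(132,97)],[(122,126),(184,172),(128,205),(68,160)],[(348,125),(418,165),(374,200),(304,168)],[(242,208),(336,222),(318,268),(222,260)]]
for b in B:
    p=np.array(b)/4+[210,250]; c=atz(p.mean(0),.06,K,T); print(*fit(p,h,.06,K,T,[c[0],c[1],0]))
print("solid",atz(np.array((413,44))/4+[210,250],.078,K,T))
E
```

```text
guard [ 0.55574315 -0.15854747  0.00537623] [ 1.6  8.4  0.   0.7  3.1 -1.3 -4.1 -6.9]
[ 0.55930367  0.30678615 -0.21162253] [-0.2  0.5 -0.1  0.   0.5  0.4 -0.1 -1. ]
[ 0.55501573  0.38032374 -0.25828503] [ 0.3  0.1 -0.6 -0.6 -0.   0.3  0.4  0.2]
[ 0.42003651  0.30886026 -0.15833061] [-0.4  0.2  0.  -0.2  0.4  1.  -0.1 -1.1]
[0.43204617 0.38839851 0.31052936] [-0.  -0.2 -0.3 -0.7  0.1  1.   0.1 -0.1]
solid [0.43654951 0.20683249 0.078     ]
```

```bash
python3 - <<'E'
from h import *
im,K,T=load("scene0.png")
g=np.array([(25,310),(512,75),(650,258)])/3.4+[200,175]
x,r=fit(g,[(0,-.22),(0,.24),(.208,.24)],.155,K,T,[.6,-.1,0]);print(x,r)
def w(a,b,z): c,s=np.cos(x[2]),np.sin(x[2]); return [x[0]+c*a-s*b,x[1]+s*a+c*b,z]
G=cv2.resize(im[175:350,200:400],(680,595),interpolation=cv2.INTER_CUBIC)
G=cv2.convertScaleAbs(G,alpha=1.6,beta=20)
def L(*P): 
    p=((proj(P,K,T)-[200,175])*3.4).astype(int); cv2.polylines(G,[p.reshape(-1,1,2)],False,(0,255,255),1)
L(w(0,-.22,.155),w(0,.24,.155),w(.208,.24,.155),w(.208,-.22,.155),w(0,-.22,.155))
L(w(.105,-.0925,.11),w(.105,.0925,.11)); L(w(.085,.18,.141),w(.125,.18,.141),w(.125,.23,.141),w(.085,.23,.141))
cv2.imwrite("pics/c4.png",G)
E
```

```text
[ 0.54151211 -0.15503907 -0.04822912] [-1.1  0.2  0.7 -0.1  0.5 -0.4]
```

View pics/c4.png

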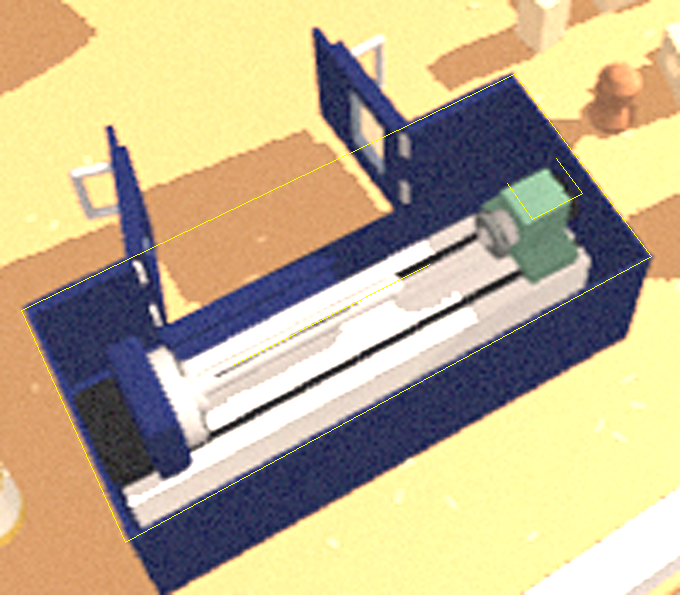

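The fit follows the guard well; the bar isn't centred on the seam (its end lies about 22 mm further right). I'll check it from close by with the wrist camera.

```bash
python3 -c "
from h import *
go(.62,-.20,.33,-.048)"
```

```text
pos [ 0.2279 -0.5545  0.198 ] yaw -1.181 w 8.79 F [ 0.  -0.6  0.8] t 0.1 q6 -0.12
shift cm [-17.9  -49.74 -13.17] turn deg -64.9
```

```bash
python3 -m pendant '[[0,0,-4,0],[0,0,-8,0],[-1,-3,-12,-4],[-2,-6,-13,-8],[-3,-9,-13,-12],[-4.5,-12,-13,-16],[-5.5,-15,-13,-20],[-6.5,-18,-13,-24],[-7.5,-21,-13,-28],[-9,-25,-13,-33],[-10,-28.5,-13,-37],[-11.5,-32,-13,-42],[-12.5,-35,-13,-46],[-14,-38.5,-13,-50],[-15,-42,-13,-54],[-16,-45,-13,-58],[-17,-48,-13,-62],[-17.9,-49.7,-13.2,-64.9],[-17.9,-49.7,-13.2,-64.9],[-17.9,-49.7,-13.2,-64.9]]' 8.7
python3 -c "
from h import *
snap('wrist','w1.png')
go(.62,-.20,.33,-.048)"
```

```text
clock: 1.82
position: [0.6198, -0.1998, 0.3301]
eef_rot: [-0.0, 1.0, -0.024, -0.001]
force: [0.0, 0.2, -0.6]
gripper_width: 0.991
pos [ 0.6192 -0.2006  0.3302] yaw -0.049 w 8.72 F [-0.4  0.  -0.4] t 1.9 q6 -0.37
shift cm [ 0.07 -0.07  0.02] turn deg -0.0
```

View pics/w1.png

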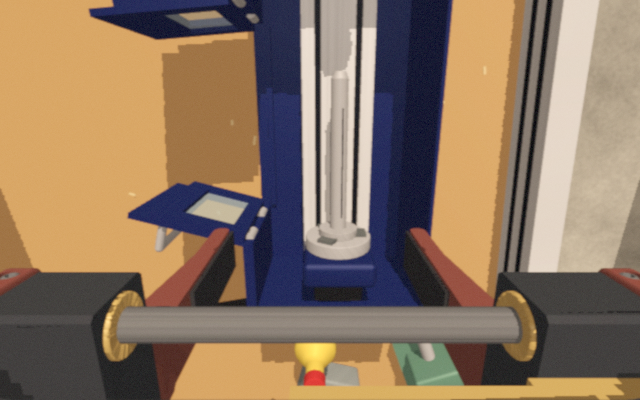

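The bar runs from the shoulder at about (339,228) to its free end at about (340,74). Both doors are open on the left.

```bash
python3 - <<'E'
from h import *
im,K,T=load("w1.png")
a,b=atz((340.5,74),.112,K,T),atz((338.5,228),.112,K,T); print(a,b,np.linalg.norm(a-b),np.arctan2(-(a-b)[0],(a-b)[1]))
g=cv2.cvtColor(im,cv2.COLOR_BGR2GRAY)
for r in(90,130,170,210): print(r,g[r,322:358])
x=[.5415,-.155,-.0482]
def w(a,b,z=.155): c,s=np.cos(x[2]),np.sin(x[2]); return [x[0]+c*a-s*b,x[1]+s*a+c*b,z]
print(proj([w(0,0),w(0,-.125),w(.208,0),w(.208,-.1)],K,T))
print(atz((447,30),.155,K,T),atz((433,255),.155,K,T),atz((257,160),.155,K,T))
E
python3 - <<'E'
import sys;sys.path.insert(0,'.')
from h import *
go(.559,.307,.16,-.2116)
go(.559,.307,.020,-.2116)
E
```

```text
[ 0.64869818 -0.10184823  0.112     ] [ 0.64093025 -0.28395462  0.112     ] 0.18227198700799876 -0.04263013169702985
90 [217 222 223 221 220 217 218 218 203 168 152 161 167 174 180 184 186 190
 191 189 188 186 182 175 171 170 190 216 223 224 223 211 175 101  38  38]
130 [216 219 208 189 175 165 159 156 141 140 150 162 171 178 181 183 187 186
 184 170 135 144 168 173 168 180 205 216 220 219 209 168  96  41  39  42]
170 [211 215 201 174 159 158 157 152 136 141 155 164 174 181 183 184 186 185
 175 147 138 167 171 170 182 203 215 218 218 206 168  94  36  37  35  90]
210 [212 215 199 171 159 156 154 145 134 143 160 169 176 180 183 185 186 183
 163 127 145 169 170 176 197 213 219 217 207 171  99  36  29  42  99 168]
[[240.70065259 130.76008733]
 [247.32937542 242.54949226]
 [442.05265839 131.24242131]
 [433.0608198  222.21236933]]
[ 0.74903357 -0.06918415  0.155     ] [ 0.74615192 -0.30494904  0.155     ] [ 0.5554106 -0.1861961  0.155    ]
pos [ 0.6192 -0.2006  0.3302] yaw -0.049 w 8.72 F [-0.4  0.  -0.4] t 1.9 q6 -0.37
shift cm [ -8.47 -50.41  17.02] turn deg 9.3
pos [ 0.6192 -0.2006  0.3302] yaw -0.049 w 8.72 F [-0.4  0.  -0.4] t 1.9 q6 -0.37
shift cm [ -8.45 -50.42  31.02] turn deg 9.3
```

```bash
cat >> h.py <<'E'
BL={'A':(.5593,.3068,-.2116),'B':(.5550,.3803,-.2583),'C':(.4200,.3089,-.1583),'D':(.4320,.3884,.3105)}
def chk(names):
    """mean diff of the current side view against the first, on each block's top and its rim"""
    im,K,T=snap("side"); b=load("side0.png")[0]; d=cv2.GaussianBlur(cv2.absdiff(im,b).max(2),(5,5),0)
    for n in names:
        x,y,t=BL[n]; c,s=np.cos(t),np.sin(t)
        P=proj([[x+c*i-s*j,y+s*i+c*j,.06] for i,j in[(.033,-.025),(-.033,-.025),(-.033,.025),(.033,.025)]],K,T)
        m=np.zeros(d.shape,np.uint8); cv2.fillPoly(m,[P.astype(np.int32)],255); print(n,round(d[m>0].mean(),1),end=" ")
    print()
E
python3 -m pendant '[[-0.6,-3.5,0,0],[-1.2,-7,0,1],[-1.8,-10.5,0,2],[-2.4,-14,0,3],[-3,-17.5,0,4],[-3.6,-21,0,5],[-4.2,-25,0,6],[-4.8,-28.5,0,7],[-5.4,-32,0,8],[-6,-35.5,2,9],[-6.5,-39,4,9.3],[-7,-42.5,7,9.3],[-7.6,-46,10,9.3],[-8.2,-49,13,9.3],[-8.5,-50.4,15,9.3],[-8.5,-50.4,15,9.3],[-8.5,-50.4,15,9.3],[-8.5,-50.4,15,9.3]]' 8.7
python3 -c "
from h import *
snap('wrist','w2.png'); chk('ABCD')
go(.5593,.3068,.0165,-.2116)"
```

```text
clock: 3.37
position: [0.5599, 0.3055, 0.1816]
eef_rot: [0.0, 0.994, -0.106, 0.0]
force: [-0.2, -0.6, 0.8]
gripper_width: 0.999
A 2.1 B 2.0 C 2.0 D 2.0 
pos [0.5608 0.3056 0.1827] yaw -0.213 w 8.7 F [ 0.9 -0.   0.1] t 3.5 q6 0.6
shift cm [-0.21 -0.06 16.61] turn deg -0.1
```

View pics/w2.png

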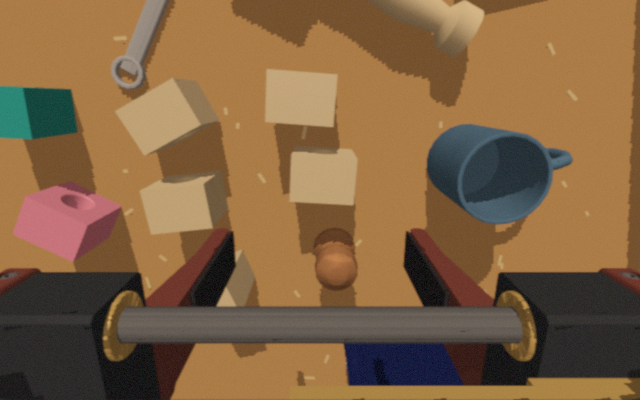

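The wrist view shows block A's top at about (323,177) and B behind it at (300,98). C is at (180,205), D at (165,115), and the knob at (335,260).

```bash
python3 - <<'E'
from h import *
im,K,T=load("w2.png")
for n in 'AB':
    x,y,t=BL[n];c,s=np.cos(t),np.sin(t)
    print(n,proj([[x+c*i-s*j,y+s*i+c*j,.06] for i,j in[(-.03,.022),(.03,.022),(.03,-.022),(-.03,-.022)]],K,T).round(0).tolist())
h=[(-.03,.022),(.03,.022),(.03,-.022),(-.03,-.022)]
print(fit([(292,151),(353,150),(357,204),(289,202)],h,.06,K,T,BL['A']))
E
```

```text
A [[284.0, 157.0], [351.0, 157.0], [349.0, 204.0], [285.0, 204.0]]
B [[259.0, 71.0], [331.0, 75.0], [328.0, 128.0], [259.0, 125.0]]
(array([ 0.56499647,  0.30897525, -0.21067736]), array([-2.7,  2.1,  3.3,  3.1, -2.1, -3.8,  1.4, -1.8]))
```

```bash
python3 -m pendant '[[0.05,-0.1,4,0],[0.1,-0.15,8,0],[0.1,-0.15,11,0],[0.1,-0.15,14,0],[0.1,-0.15,15.5,0],[0.1,-0.15,16.2,0],[0.1,-0.15,16.6,0],[0.1,-0.15,16.6,0]]' 8.7
python3 -m pendant '[[0,0,0,0],[0,0,0,0],[0,0,0,0],[0,0,0,0],[0,0,0,0],[0,0,0,0],[0,0,0,0],[0,0,0,0]]' 5.0 35
python3 -m pendant '[[0,0,-2,0],[0,0,-5,0],[0,0,-9,0],[0,0,-13,0],[0,0,-17,0],[0,0,-21,0],[0,0,-23,0],[0,0,-23,0],[0,0,-23,0]]'
python3 -c "
from h import *
go(.647,-.066,.24,-.046)"
```

```text
clock: 4.13
position: [0.5616, 0.3079, 0.0155]
eef_rot: [-0.0, 0.994, -0.106, 0.001]
force: [-0.3, 0.2, 0.2]
gripper_width: 0.994
clock: 4.8
position: [0.5614, 0.3087, 0.0157]
eef_rot: [-0.001, 0.994, -0.105, 0.001]
force: [0.5, -0.6, 6.0]
gripper_width: 0.683
clock: 5.55
position: [0.5606, 0.3085, 0.2455]
eef_rot: [-0.001, 0.994, -0.105, 0.001]
force: [-0.3, 0.6, -1.6]
gripper_width: 0.682
pos [0.5606 0.3085 0.2455] yaw -0.21 w 5.99 F [-0.3  0.6 -1.6] t 5.5 q6 0.61
shift cm [16.27 34.82  0.53] turn deg -9.4
```

```bash
python3 -m pendant '[[0.5,1,0,-0.5],[1.2,3,0,-1],[2.5,5.5,0,-2],[3.6,8,0,-3],[5,11,0,-4],[6.4,14,0,-5],[7.8,17,0,-6],[9.2,20,0,-7],[10.6,23,0,-8],[12,26,0,-9],[13.4,29,0,-9.4],[14.8,31.5,0,-9.4],[15.6,33.5,0,-9.4],[16.2,34.6,0,-9.4],[16.3,34.8,0,-9.4],[16.3,34.8,0,-9.4],[16.3,34.8,0,-9.4]]'
python3 -c "
from h import *
im,K,T=snap('scene','s2.png'); chk('BCD')
g=cv2.resize(im[175:350,200:400],(680,595),interpolation=cv2.INTER_CUBIC);cv2.imwrite('pics/c5.png',cv2.convertScaleAbs(g,alpha=1.3,beta=10))
go(.647,-.066,.0956,-.046)"
```

```text
clock: 6.97
position: [0.6462, -0.0648, 0.2435]
eef_rot: [-0.001, 1.0, -0.023, -0.001]
force: [-0.3, 0.0, -0.5]
gripper_width: 0.687
B 10.1 C 8.5 D 8.6 
pos [ 0.6466 -0.0645  0.2443] yaw -0.045 w 6.02 F [-0.  -0.7 -0.2] t 7.1 q6 -0.16
shift cm [ 0.06  0.16 14.87] turn deg 0.1
```

View pics/c5.png

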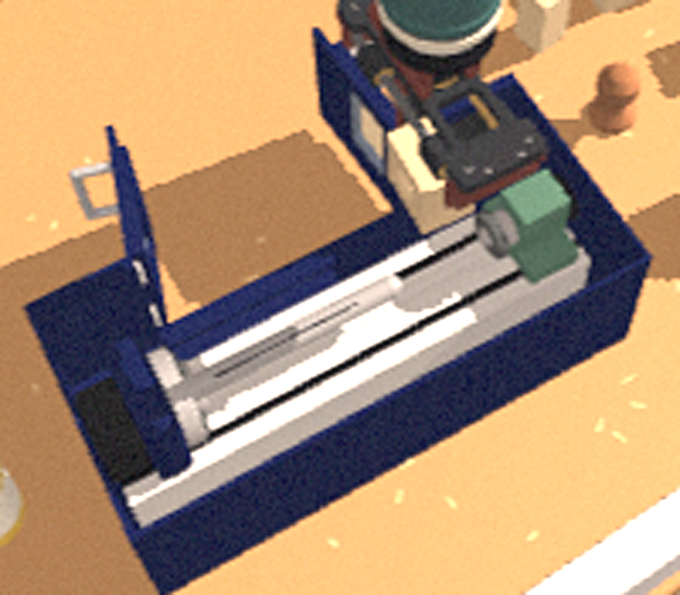

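The block hangs above the gap. The bar's end is at about (400,285) and the tailstock's disc face at about (482,232), with the arm clear of both.

```bash
python3 - <<'E'
from h import *
im,K,T=load("s2.png")
for p in[(398,290),(402,277),(480,230),(490,230),(190,405)]: print(p,atz(np.array(p)/3.4+[200,175],.112,K,T).round(4))
print((proj([[.647,-.101,.11],[.6395,-.286,.11]],K,T)-[200,175])*3.4)
E
```

```text
(398, 290) [ 0.6575 -0.1035  0.112 ]
(402, 277) [ 0.6491 -0.0943  0.112 ]
(480, 230) [ 0.6473 -0.014   0.112 ]
(490, 230) [ 0.652  -0.0068  0.112 ]
(190, 405) [ 0.6538 -0.2955  0.112 ]
[[393.84154631 280.04774202]
 [192.68676071 385.38853737]]
```

```bash
python3 -m pendant '[[0.1,-0.3,2,0],[0.15,-0.5,5,0],[0.15,-0.5,8,0],[0.15,-0.5,11,0],[0.15,-0.5,13,0],[0.15,-0.5,14.2,0],[0.15,-0.5,14.8,0],[0.15,-0.5,14.8,0],[0.15,-0.5,14.8,0]]'
python3 -c "
from h import *
go(.648,-.06,.0956,-.046)"
python3 -m pendant '[[0,0.5,0,0],[0,1,0,0],[0,1.5,0,0],[0,2,0,0],[0,2.5,0,0],[0,3,0,0],[0,3.5,0,0],[0,4,0,0],[0,4,0,0]]'
python3 -c "
from h import *
go(.6474,-.10,.0956,-.046); print(arm.observe()['moment'])"
```

```text
clock: 7.82
position: [0.6496, -0.0609, 0.0977]
eef_rot: [0.0, 1.0, -0.023, 0.001]
force: [-0.3, 0.5, -0.6]
gripper_width: 0.687
pos [ 0.6496 -0.0609  0.0977] yaw -0.046 w 6.03 F [-0.3  0.5 -0.6] t 7.8 q6 -0.15
shift cm [-0.17 -0.08  0.21] turn deg 0.0
clock: 8.57
position: [0.6469, -0.1024, 0.0966]
eef_rot: [0.0, 1.0, -0.024, 0.0]
force: [1.5, -0.1, 0.1]
gripper_width: 0.687
pos [ 0.6469 -0.1024  0.0966] yaw -0.047 w 6.03 F [ 1.5 -0.1  0.1] t 8.6 q6 -0.21
shift cm [ 0.04 -0.24  0.1 ] turn deg -0.1
[-0.05657642 -0.09338024 -0.00516074]
```

```bash
python3 -m pendant '[[0,1,0.1,0],[0,2,0.1,0],[0,3,0.1,0],[0,4,0.1,0],[0,5,0.1,0],[0,6,0.1,0],[0,7,0.1,0],[0,8,0.1,0],[0,9,0.1,0],[0,10,0.1,0],[0,11,0.1,0],[0,12,0.1,0],[0,13,0.1,0],[0,14,0.1,0],[0,14.7,0.1,0],[0,15,0.1,0],[0,15,0.1,0]]'
python3 -c "
from h import *
go(.640,-.264,.0956,-.046); print(arm.observe()['moment']); im,K,T=snap('scene','s3.png')
g=cv2.resize(im[175:350,200:400],(680,595),interpolation=cv2.INTER_CUBIC);cv2.imwrite('pics/c6.png',cv2.convertScaleAbs(g,alpha=1.3,beta=10))"
```

```text
clock: 9.98
position: [0.6399, -0.2519, 0.0956]
eef_rot: [0.0, 1.0, -0.024, 0.0]
force: [-0.3, -0.1, -0.3]
gripper_width: 0.684
pos [ 0.6399 -0.2519  0.0956] yaw -0.047 w 6.0 F [-0.3 -0.1 -0.3] t 10.0 q6 -0.43
shift cm [0.07 1.21 0.  ] turn deg -0.1
[-0.00115308 -0.0915393  -0.02251842]
```

View pics/c6.png

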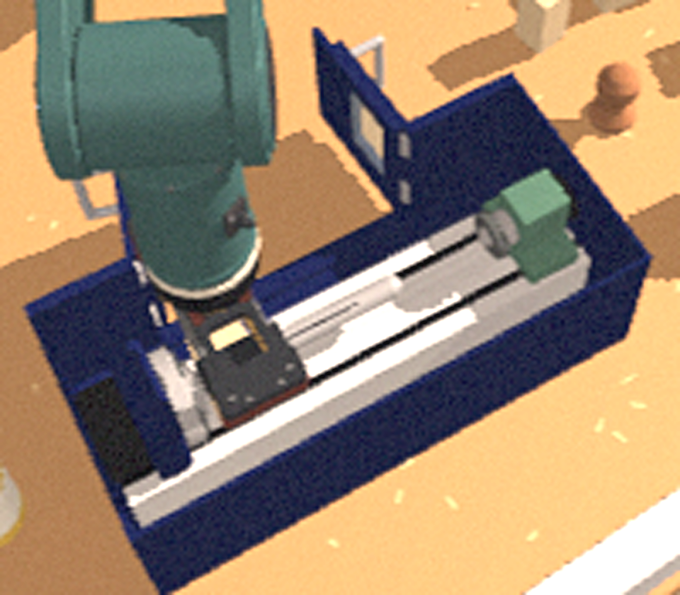

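The block is threaded and nearly at the chuck. I'll press it home gently, then release.

```bash
python3 -m pendant '[[0,0.3,0,0],[0,0.6,0,0],[0,0.9,0,0],[0,1.1,0,0],[0,1.25,0,0],[0,1.35,0,0],[0,1.4,0,0]]'
python3 -m pendant '[[0,1.5,0,0],[0,1.5,0,0]]' 
python3 -c "
from h import *
go(.640,-.264,.0956,-.046)"
```

```text
clock: 10.62
position: [0.6395, -0.2576, 0.0959]
eef_rot: [-0.005, 1.0, -0.023, -0.0]
force: [1.2, 20.4, 6.8]
gripper_width: 0.686
clock: 10.78
position: [0.6383, -0.2663, 0.0953]
eef_rot: [-0.011, 1.0, -0.023, -0.001]
force: [2.3, 36.7, 9.3]
gripper_width: 0.681
pos [ 0.6383 -0.2663  0.0953] yaw -0.047 w 5.98 F [ 2.3 36.7  9.3] t 10.8 q6 -0.47
shift cm [ 0.16 -0.23 -0.03] turn deg -0.0
```

```bash
python3 -m pendant '[[0,-1,0,0],[0,-1.5,0,0],[0,-1.6,0,0],[0,-1.6,0,0]]'
python3 -c "
from h import *
go(.640,-.264,.0956,-.046)"
python3 -m pendant '[[0,0,0,0],[0,0,0,0],[0,0,0,0],[0,0,0,0],[0,0,0,0],[0,0,0,0]]' 8.7
python3 -m pendant '[[0,0,-2,0],[0,0,-5,0],[0,0,-9,0],[0,0,-13,0],[0,0,-15,0],[0,0,-15,0],[0,0,-15,0]]'
python3 -c "
from h import *
chk('BCD'); go(.555,.3803,.18,-.2583)"
```

```text
clock: 11.12
position: [0.6395, -0.2643, 0.0958]
eef_rot: [0.0, 1.0, -0.023, 0.0]
force: [-0.6, 0.6, -0.7]
gripper_width: 0.682
pos [ 0.6395 -0.2643  0.0958] yaw -0.046 w 5.98 F [-0.6  0.6 -0.7] t 11.1 q6 -0.45
shift cm [ 0.05 -0.03  0.02] turn deg 0.0
clock: 11.62
position: [0.6393, -0.2643, 0.0957]
eef_rot: [-0.0, 1.0, -0.023, 0.0]
force: [-0.3, 0.2, 0.3]
gripper_width: 0.991
clock: 12.2
position: [0.6402, -0.2644, 0.2473]
eef_rot: [0.001, 1.0, -0.023, 0.002]
force: [-0.1, 0.3, -0.8]
gripper_width: 0.988
B 17.3 C 16.5 D 16.6 
pos [ 0.639  -0.2639  0.2452] yaw -0.047 w 8.71 F [-0.5 -0.6 -0.4] t 12.2 q6 -0.44
shift cm [-11.39 -63.95   6.54] turn deg 12.1
```

```bash
python3 -m pendant '[[-0.3,-1.5,0,0],[-0.8,-4.5,0,1],[-1.4,-8,0,2],[-2,-11.5,0,3],[-2.6,-15,0,4],[-3.3,-19,0,5],[-4,-23,0,6],[-4.7,-27,0,7],[-5.4,-31,0,8],[-6.1,-35,0,9],[-6.8,-39,0,10],[-7.5,-43,0,11],[-8.2,-47,0,12],[-9,-51,0,12.1],[-9.7,-55,1,12.1],[-10.4,-59,3,12.1],[-11,-62,5,12.1],[-11.3,-63.9,6.5,12.1],[-11.3,-63.9,6.5,12.1],[-11.3,-63.9,6.5,12.1]]' 8.7
python3 -c "
from h import *
chk('BCD'); im,K,T=snap('wrist','w3.png'); go(.555,.3803,.0156,-.2583)
x,y,t=BL['B'];c,s=np.cos(t),np.sin(t)
P=proj([[x+c*i-s*j,y+s*i+c*j,.06] for i,j in[(-.03,.022),(.03,.022),(.03,-.022),(-.03,-.022)]],K,T); print(P.round(0).tolist())
cv2.polylines(im,[P.astype(np.int32)],True,(0,0,255),1); cv2.imwrite('pics/c7.png',im)"
```

```text
clock: 13.92
position: [0.553, 0.3798, 0.1775]
eef_rot: [0.002, 0.992, -0.127, -0.003]
force: [-0.3, -0.1, -0.1]
gripper_width: 0.988
B 6.1 C 4.0 D 4.0 
pos [0.5555 0.3788 0.1802] yaw -0.258 w 8.72 F [ 0.1 -0.6  0.4] t 14.0 q6 0.75
shift cm [-0.07 -0.16 16.46] turn deg 0.0
[[285.0, 157.0], [353.0, 157.0], [351.0, 204.0], [286.0, 204.0]]
```

View pics/c7.png

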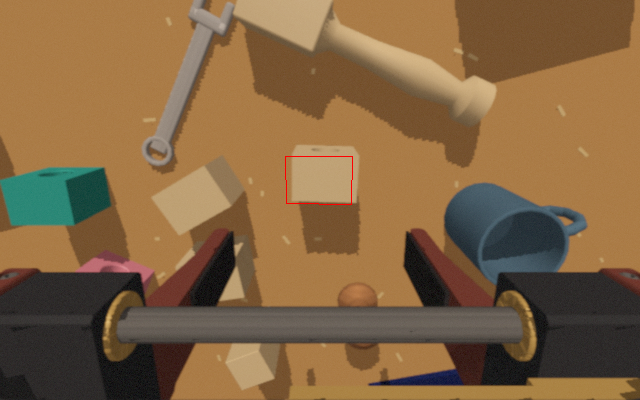

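Block B stands where it was measured: outline at (285–353, 157–204), about 5 px left of its top face.

```bash
python3 -m pendant '[[0.1,-0.1,4,0],[0.25,-0.15,8,0],[0.25,-0.15,11,0],[0.25,-0.15,14,0],[0.25,-0.15,15.5,0],[0.25,-0.15,16.2,0],[0.25,-0.15,16.45,0],[0.25,-0.15,16.45,0]]' 8.7
python3 -m pendant '[[0,0,0,0],[0,0,0,0],[0,0,0,0],[0,0,0,0],[0,0,0,0],[0,0,0,0]]' 5.0 40
python3 -m pendant '[[0,0,-2,0],[0,0,-5,0],[0,0,-9,0],[0,0,-13,0],[0,0,-17,0],[0,0,-21,0],[0,0,-23,0],[0,0,-23,0]]'
python3 -c "
from h import *
go(.648,-.06,.24,-.046)"
```

```text
clock: 14.68
position: [0.5599, 0.3799, 0.0171]
eef_rot: [-0.0, 0.992, -0.129, 0.0]
force: [-0.8, 0.4, 0.1]
gripper_width: 0.988
clock: 15.18
position: [0.5595, 0.3808, 0.0171]
eef_rot: [-0.0, 0.992, -0.128, 0.001]
force: [-1.7, -0.1, 5.1]
gripper_width: 0.68
clock: 15.85
position: [0.5619, 0.3821, 0.2527]
eef_rot: [-0.003, 0.992, -0.128, 0.004]
force: [1.0, 0.1, 0.0]
gripper_width: 0.684
pos [0.5619 0.3821 0.2527] yaw -0.258 w 6.0 F [1.  0.1 0. ] t 15.8 q6 0.75
shift cm [19.58 40.57  1.12] turn deg -12.1
```

```bash
python3 -m pendant '[[0.5,1,0,-0.5],[1.4,3,0,-1],[2.8,6,0,-2],[4.3,9,0,-3],[5.8,12,0,-4],[7.3,15,0,-5],[8.7,18,0,-6],[10.2,21,0,-7],[11.6,24,0,-8],[13.1,27,0,-9],[14.5,30,0,-10],[16,33,0,-11],[17.4,36,0,-12],[18.6,38.5,0.5,-12.1],[19.3,40,1,-12.1],[19.6,40.5,1.1,-12.1],[19.6,40.5,1.1,-12.1],[19.6,40.5,1.1,-12.1]]'
python3 -c "
from h import *
go(.648,-.06,.0971,-.046)"
```

```text
clock: 17.35
position: [0.6444, -0.0602, 0.2339]
eef_rot: [-0.001, 1.0, -0.023, -0.001]
force: [-0.3, -0.3, 0.0]
gripper_width: 0.683
pos [ 0.6444 -0.0602  0.2339] yaw -0.047 w 6.0 F [-0.3 -0.3  0. ] t 17.4 q6 -0.15
shift cm [ 0.4  -0.02 13.68] turn deg -0.0
```

```bash
python3 -m pendant '[[0.1,0,2,0],[0.2,0,5,0],[0.2,0,8,0],[0.2,0,11,0],[0.2,0,13,0],[0.2,0,13.6,0],[0.2,0,13.7,0],[0.2,0,13.7,0],[0.2,0,13.7,0]]'
python3 -c "
from h import *
go(.648,-.06,.0971,-.046)"
```

```text
clock: 18.1
position: [0.6487, -0.0608, 0.1]
eef_rot: [0.0, 1.0, -0.023, 0.001]
force: [0.8, -0.7, -0.5]
gripper_width: 0.686
pos [ 0.6487 -0.0608  0.1   ] yaw -0.046 w 6.02 F [ 0.8 -0.7 -0.5] t 18.1 q6 -0.15
shift cm [-0.08 -0.08  0.29] turn deg 0.0
```

```bash
python3 -m pendant '[[0,0,0.2,0],[-0.05,0.5,0.25,0],[-0.05,1,0.25,0],[-0.05,1.5,0.25,0],[-0.05,2,0.25,0],[-0.05,2.5,0.25,0],[-0.05,3,0.25,0],[-0.05,3.5,0.25,0],[-0.05,4,0.25,0],[-0.05,4,0.25,0]]'
python3 -m pendant '[[0,1,0,0],[0,2,0,0],[0,3,0,0],[0,4,0,0],[0,5,0,0],[0,6,0,0],[0,7,0,0],[0,8,0,0],[0,9,0,0],[0,9.8,0,0],[0,10.3,0,0],[0,10.3,0,0]]'
python3 -c "
from h import *
go(.648,-.213,.0971,-.046)"
```

```text
clock: 18.93
position: [0.6449, -0.1024, 0.0956]
eef_rot: [0.0, 1.0, -0.024, -0.0]
force: [-0.7, 0.6, -0.2]
gripper_width: 0.683
clock: 19.93
position: [0.6402, -0.2054, 0.0957]
eef_rot: [0.0, 1.0, -0.024, 0.0]
force: [0.3, -0.4, -1.2]
gripper_width: 0.68
pos [ 0.6402 -0.2054  0.0957] yaw -0.048 w 5.97 F [ 0.3 -0.4 -1.2] t 19.9 q6 -0.37
shift cm [ 0.82  0.72 -0.14] turn deg -0.1
```

```bash
python3 -m pendant '[[0,0.2,0,0],[0,0.4,0,0],[0,0.6,0,0],[0,0.8,0,0],[0,0.8,0,0]]'; python3 -m pendant '[[0,0.2,0,0],[0,0.4,0,0],[0,0.4,0,0]]'
```

```text
clock: 20.35
position: [0.6398, -0.2122, 0.0957]
eef_rot: [0.0, 1.0, -0.023, 0.0]
force: [0.0, -0.2, -0.6]
gripper_width: 0.684
clock: 20.6
position: [0.6396, -0.2164, 0.0957]
eef_rot: [-0.0, 1.0, -0.023, 0.0]
force: [0.9, 0.0, 0.2]
gripper_width: 0.681
```

```bash
python3 -m pendant '[[0,0.2,0,0],[0,0.4,0,0],[0,0.5,0,0],[0,0.5,0,0]]'; python3 -m pendant '[[0,0.2,0,0],[0,0.4,0,0],[0,0.5,0,0],[0,0.5,0,0]]'
```

```text
clock: 20.93
position: [0.6393, -0.2167, 0.0958]
eef_rot: [-0.003, 1.0, -0.023, -0.0]
force: [1.0, 13.0, 3.0]
gripper_width: 0.682
clock: 21.27
position: [0.6379, -0.2176, 0.0957]
eef_rot: [-0.006, 1.0, -0.023, -0.002]
force: [-1.7, 23.3, 8.7]
gripper_width: 0.679
```

```bash
python3 -m pendant '[[0,-0.5,0,0],[0,-0.9,0,0],[0,-0.9,0,0]]'
python3 -m pendant '[[0,0,0,0],[0,0,0,0],[0,0,0,0],[0,0,0,0],[0,0,0,0]]' 8.7
python3 -m pendant '[[0,0,-2,0],[0,0,-5,0],[0,0,-9,0],[0,0,-13,0],[0,0,-15,0],[0,0,-15,0],[0,0,-15,0]]'
python3 -c "
from h import *
go(.424,.3089,.18,-.1583)"
```

```text
clock: 21.52
position: [0.6396, -0.2166, 0.0957]
eef_rot: [0.0, 1.0, -0.023, 0.0]
force: [-0.5, 0.1, -0.8]
gripper_width: 0.68
clock: 21.93
position: [0.6396, -0.2176, 0.0957]
eef_rot: [0.0, 1.0, -0.024, 0.0]
force: [0.0, 0.8, -0.2]
gripper_width: 0.982
clock: 22.52
position: [0.6404, -0.2177, 0.2472]
eef_rot: [0.001, 1.0, -0.023, 0.002]
force: [-0.4, 0.4, -1.4]
gripper_width: 0.994
pos [ 0.6404 -0.2177  0.2472] yaw -0.047 w 8.73 F [-0.4  0.4 -1.4] t 22.5 q6 -0.38
shift cm [-24.1  -51.6    6.59] turn deg 6.4
```

```bash
python3 -m pendant '[[-0.7,-1.5,0,0],[-2,-4.5,0,1],[-3.5,-7.5,0,2],[-5,-10.5,0,3],[-6.5,-14,0,4],[-8,-17,0,5],[-9.5,-20.5,0,6],[-11,-24,0,6.4],[-12.5,-27,0,6.4],[-14,-30,0,6.4],[-15.5,-33.5,0,6.4],[-17,-36.5,0,6.4],[-18.5,-40,0,6.4],[-20,-43,0,6.4],[-21.5,-46,1,6.4],[-23,-49.5,3,6.4],[-24.1,-51.6,5,6.4],[-24.1,-51.6,6.6,6.4],[-24.1,-51.6,6.6,6.4],[-24.1,-51.6,6.6,6.4]]' 8.7
python3 -c "
from h import *
chk('CD'); im,K,T=snap('wrist','w4.png'); go(.424,.3089,.0156,-.1583)
for n in 'CD':
 x,y,t=BL[n];c,s=np.cos(t),np.sin(t)
 P=proj([[x+c*i-s*j,y+s*i+c*j,.06] for i,j in[(-.03,.022),(.03,.022),(.03,-.022),(-.03,-.022)]],K,T)
 cv2.polylines(im,[P.astype(np.int32)],True,(0,0,255),1)
cv2.imwrite('pics/c8.png',im)"
```

```text
clock: 24.18
position: [0.4209, 0.3086, 0.1776]
eef_rot: [0.002, 0.997, -0.079, -0.002]
force: [0.1, -0.5, 0.5]
gripper_width: 0.988
C 4.5 D 4.6 
pos [0.4231 0.3089 0.1797] yaw -0.159 w 8.72 F [ 0.4 -0.2 -0.4] t 24.3 q6 0.66
shift cm [ 0.1  -0.02 16.41] turn deg -0.0
```

View pics/c8.png

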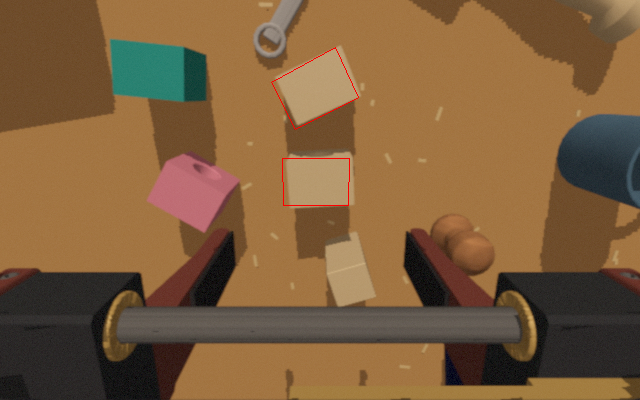

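C and D are both within a few pixels of their outlines, C at (318,180) and D at (316,88). The solid block, at (350,268), is clear of the fingers.

```bash
python3 -m pendant '[[0,0,4,0],[0,0,8,0],[0,0,11,0],[0,0,14,0],[0,0,15.5,0],[0,0,16.2,0],[0,0,16.4,0],[0,0,16.4,0]]' 8.7
python3 -m pendant '[[0,0,0,0],[0,0,0,0],[0,0,0,0],[0,0,0,0],[0,0,0,0],[0,0,0,0]]' 5.0 40
python3 -m pendant '[[0,0,-2,0],[0,0,-5,0],[0,0,-9,0],[0,0,-13,0],[0,0,-17,0],[0,0,-21,0],[0,0,-23,0],[0,0,-23,0],[0,0,-23,0]]'
python3 -c "
from h import *
go(.6475,-.06,.24,-.046)"
```

```text
clock: 24.95
position: [0.4239, 0.3095, 0.0164]
eef_rot: [-0.0, 0.997, -0.08, 0.001]
force: [0.5, 0.2, 0.2]
gripper_width: 0.989
clock: 25.45
position: [0.4232, 0.3099, 0.0165]
eef_rot: [-0.0, 0.997, -0.079, 0.0]
force: [-0.5, 0.1, 6.3]
gripper_width: 0.69
clock: 26.2
position: [0.4232, 0.3099, 0.2467]
eef_rot: [-0.001, 0.997, -0.079, 0.001]
force: [0.4, -0.1, -1.6]
gripper_width: 0.681
pos [0.4232 0.3099 0.2467] yaw -0.158 w 5.98 F [ 0.4 -0.1 -1.6] t 26.2 q6 0.66
shift cm [27.97 32.99  0.67] turn deg -6.4
```

```bash
python3 -m pendant '[[0.8,1,0,0],[2,2.5,0,-1],[4,4.7,0,-2],[6,7,0,-3],[8,9.4,0,-4],[10,11.8,0,-5],[12,14.2,0,-6],[14,16.5,0,-6.4],[16,18.9,0,-6.4],[18,21.2,0,-6.4],[20,23.6,0,-6.4],[22,26,0,-6.4],[24,28.3,0,-6.4],[26,30.6,0,-6.4],[27.3,32.2,0.3,-6.4],[28,33,0.7,-6.4],[28,33,0.7,-6.4],[28,33,0.7,-6.4],[28,33,0.7,-6.4]]'
python3 -c "
from h import *
chk('D');go(.6475,-.06,.0965,-.046)"
```

```text
clock: 27.78
position: [0.6461, -0.059, 0.238]
eef_rot: [-0.001, 1.0, -0.023, -0.001]
force: [0.1, -0.5, -0.5]
gripper_width: 0.686
D 9.2 
pos [ 0.6463 -0.0589  0.2385] yaw -0.045 w 6.06 F [-0.2 -0.5 -0.6] t 27.8 q6 -0.15
shift cm [ 0.14  0.12 14.2 ] turn deg 0.0
```

```bash
python3 -m pendant '[[0.05,0.05,2,0],[0.1,0.1,5,0],[0.1,0.1,8,0],[0.1,0.1,11,0],[0.1,0.1,13,0],[0.1,0.1,14,0],[0.1,0.1,14.2,0],[0.1,0.1,14.2,0],[0.1,0.1,14.2,0],[0.1,0.1,14.2,0]]'
python3 -c "
from h import *
go(.6475,-.06,.0965,-.046)"
```

```text
clock: 28.67
position: [0.6497, -0.0615, 0.0987]
eef_rot: [0.0, 1.0, -0.023, 0.002]
force: [-0.2, 0.1, -0.5]
gripper_width: 0.682
pos [ 0.6497 -0.0615  0.0987] yaw -0.046 w 5.99 F [-0.2  0.1 -0.5] t 28.7 q6 -0.15
shift cm [-0.23 -0.14  0.21] turn deg -0.0
```

```bash
python3 -m pendant '[[-0.1,0,0.1,0],[-0.1,0.5,0.15,0],[-0.1,1,0.15,0],[-0.1,1.5,0.15,0],[-0.1,2,0.15,0],[-0.1,2.5,0.15,0],[-0.1,3,0.15,0],[-0.1,3.5,0.15,0],[-0.1,4,0.15,0],[-0.1,4,0.15,0]]'
python3 -m pendant '[[0,1,0,0],[0,2,0,0],[0,3,0,0],[0,4,0,0],[0,5,0,0],[0,5.8,0,0],[0,6.3,0,0],[0,6.3,0,0]]'
python3 -m pendant '[[0,0.2,0,0],[0,0.4,0,0],[0,0.6,0,0],[0,0.6,0,0]]'
```

```text
clock: 29.5
position: [0.6454, -0.1026, 0.0951]
eef_rot: [0.0, 1.0, -0.024, 0.0]
force: [0.6, -0.4, -1.6]
gripper_width: 0.686
clock: 30.17
position: [0.6425, -0.1658, 0.0951]
eef_rot: [0.0, 1.0, -0.024, 0.0]
force: [0.3, 0.5, -0.7]
gripper_width: 0.686
clock: 30.5
position: [0.642, -0.1692, 0.0951]
eef_rot: [-0.001, 1.0, -0.023, -0.0]
force: [0.0, 3.2, -1.1]
gripper_width: 0.687
```

```bash
python3 -m pendant '[[0,0.2,0,0],[0,0.4,0,0],[0,0.6,0,0],[0,0.8,0,0],[0,0.8,0,0]]'
```

```text
clock: 30.92
position: [0.6425, -0.1713, 0.0953]
eef_rot: [-0.005, 1.0, -0.024, 0.0]
force: [2.5, 20.4, 3.2]
gripper_width: 0.685
```

```bash
python3 -m pendant '[[0,-0.4,0,0],[0,-0.8,0,0],[0,-0.8,0,0]]'
python3 -m pendant '[[0,0,0,0],[0,0,0,0],[0,0,0,0],[0,0,0,0],[0,0,0,0]]' 8.7
python3 -m pendant '[[0,0,-2,0],[0,0,-5,0],[0,0,-9,0],[0,0,-13,0],[0,0,-15,0],[0,0,-15,0],[0,0,-15,0]]'
python3 -c "
from h import *
go(.434,.3884,.18,.3105)"
```

```text
clock: 31.17
position: [0.6422, -0.1698, 0.0952]
eef_rot: [0.0, 1.0, -0.023, -0.0]
force: [0.2, -0.2, -1.7]
gripper_width: 0.684
clock: 31.58
position: [0.6422, -0.1708, 0.0952]
eef_rot: [0.0, 1.0, -0.023, 0.0]
force: [0.7, -0.0, -0.2]
gripper_width: 0.98
clock: 32.17
position: [0.643, -0.1708, 0.2467]
eef_rot: [0.001, 1.0, -0.023, 0.002]
force: [-0.2, -0.3, -0.2]
gripper_width: 0.988
pos [ 0.643  -0.1708  0.2467] yaw -0.047 w 8.68 F [-0.2 -0.3 -0.2] t 32.2 q6 -0.32
shift cm [-23.51 -54.89   6.54] turn deg -20.5
```

```bash
python3 -m pendant '[[-0.7,-1.5,0,0],[-2,-4.5,0,-1],[-3.5,-8,0,-3],[-5,-11.5,0,-5],[-6.5,-15,0,-7],[-8,-18.5,0,-9],[-9.5,-22,0,-11],[-11,-25.5,0,-13],[-12.5,-29,0,-15],[-14,-32.5,0,-17],[-15.5,-36,0,-19],[-17,-39.5,0,-20.5],[-18.5,-43,0,-20.5],[-20,-46.5,0,-20.5],[-21.5,-50,1,-20.5],[-22.7,-53,3,-20.5],[-23.5,-54.9,5,-20.5],[-23.5,-54.9,6.5,-20.5],[-23.5,-54.9,6.5,-20.5],[-23.5,-54.9,6.5,-20.5]]' 8.7
python3 -c "
from h import *
chk('D'); im,K,T=snap('wrist','w5.png'); go(.434,.3884,.0156,.3105)
for n in 'D':
 x,y,t=BL[n];c,s=np.cos(t),np.sin(t)
 P=proj([[x+c*i-s*j,y+s*i+c*j,.06] for i,j in[(-.03,.022),(.03,.022),(.03,-.022),(-.03,-.022)]],K,T); print(P.round().tolist())
 hsv=cv2.cvtColor(im[130:225,250:400],cv2.COLOR_BGR2HSV); m=((hsv[...,1]<115)&(hsv[...,2]>120)).astype(np.uint8); n,l,st,ce=cv2.connectedComponentsWithStats(m); print(st[st[:,4]>200])
"
```

```text
clock: 33.83
position: [0.4303, 0.3879, 0.1778]
eef_rot: [0.001, 0.988, 0.155, -0.003]
force: [-0.0, -0.7, -0.0]
gripper_width: 0.99
D 6.4 
pos [0.4327 0.3885 0.1802] yaw 0.311 w 8.71 F [ 0.3  0.4 -0.1] t 33.9 q6 0.3
shift cm [ 0.14  0.04 16.46] turn deg 0.0
[[285.0, 158.0], [353.0, 158.0], [351.0, 205.0], [287.0, 205.0]]
[[    0     0   150    95 10624]
 [   40    16    68    58  3623]]
```

```bash
python3 -m pendant '[[0.1,0,4,0],[0.2,0,8,0],[0.3,0,11,0],[0.3,0,14,0],[0.3,0,15.5,0],[0.3,0,16.2,0],[0.3,0,16.4,0],[0.3,0,16.4,0]]' 8.7
python3 -m pendant '[[0,0,0,0],[0,0,0,0],[0,0,0,0],[0,0,0,0],[0,0,0,0],[0,0,0,0]]' 5.0 40
python3 -m pendant '[[0,0,-2,0],[0,0,-5,0],[0,0,-9,0],[0,0,-13,0],[0,0,-17,0],[0,0,-21,0],[0,0,-23,0],[0,0,-23,0],[0,0,-23,0]]'
python3 -c "
from h import *
go(.6475,-.06,.24,-.046)"
```

```text
clock: 34.6
position: [0.4368, 0.39, 0.017]
eef_rot: [-0.0, 0.988, 0.155, 0.001]
force: [0.1, 0.5, -0.5]
gripper_width: 0.99
clock: 35.1
position: [0.436, 0.3901, 0.017]
eef_rot: [-0.0, 0.988, 0.155, 0.0]
force: [-0.4, -0.9, 6.3]
gripper_width: 0.681
clock: 35.85
position: [0.4363, 0.3903, 0.2472]
eef_rot: [-0.001, 0.988, 0.155, 0.001]
force: [0.1, 0.3, -1.4]
gripper_width: 0.684
pos [0.4363 0.3903 0.2472] yaw 0.311 w 6.01 F [ 0.1  0.3 -1.4] t 35.9 q6 0.3
shift cm [ 6.31 49.34  0.7 ] turn deg 20.5
```

```bash
python3 -m pendant '[[0.2,1.5,0,0.5],[0.5,4,0,2],[0.9,7,0,4],[1.3,10.5,0,6],[1.8,14,0,8],[2.2,17.5,0,10],[2.7,21,0,12],[3.1,24.5,0,14],[3.6,28,0,16],[4,31.5,0,18],[4.5,35,0,20],[4.9,38.5,0,20.5],[5.4,42,0,20.5],[5.8,45,0,20.5],[6.1,47.5,0.3,20.5],[6.3,49.1,0.7,20.5],[6.3,49.3,0.7,20.5],[6.3,49.3,0.7,20.5],[6.3,49.3,0.7,20.5]]'
python3 -c "
from h import *
go(.6475,-.06,.097,-.046)"
```

```text
clock: 37.43
position: [0.6456, -0.0588, 0.2379]
eef_rot: [-0.001, 1.0, -0.023, -0.001]
force: [-0.1, -0.0, -1.3]
gripper_width: 0.684
pos [ 0.6456 -0.0588  0.2379] yaw -0.046 w 6.0 F [-0.1 -0.  -1.3] t 37.4 q6 -0.15
shift cm [ 0.24  0.13 14.09] turn deg -0.0
```

```bash
python3 -m pendant '[[0.05,0.05,2,0],[0.1,0.1,5,0],[0.1,0.1,8,0],[0.1,0.1,11,0],[0.1,0.1,13,0],[0.1,0.1,14,0],[0.1,0.1,14.2,0],[0.1,0.1,14.2,0],[0.1,0.1,14.2,0],[0.1,0.1,14.2,0]]'
python3 -m pendant '[[0,0,0.1,0],[-0.1,0.5,0.15,0],[-0.1,1,0.15,0],[-0.1,1.5,0.15,0],[-0.1,2,0.15,0],[-0.1,2.5,0.15,0],[-0.1,3,0.15,0],[-0.1,3.5,0.15,0],[-0.1,4,0.15,0],[-0.1,4,0.15,0]]'
python3 -m pendant '[[0,0.5,0,0],[0,1,0,0],[0,1.5,0,0],[0,2,0,0],[0,2,0,0]]'
```

```text
clock: 38.27
position: [0.6492, -0.0611, 0.0991]
eef_rot: [0.0, 1.0, -0.023, 0.002]
force: [0.5, 0.2, -0.3]
gripper_width: 0.68
clock: 39.1
position: [0.6449, -0.1022, 0.0956]
eef_rot: [0.0, 1.0, -0.024, 0.0]
force: [-0.1, -0.4, -0.3]
gripper_width: 0.686
clock: 39.52
position: [0.644, -0.1222, 0.0957]
eef_rot: [0.0, 1.0, -0.024, 0.0]
force: [-0.2, 0.3, -0.2]
gripper_width: 0.681
```

```bash
python3 -m pendant '[[0,0.2,0,0],[0,0.4,0,0],[0,0.6,0,0],[0,0.7,0,0],[0,0.7,0,0]]'; python3 -m pendant '[[0,0.2,0,0],[0,0.4,0,0],[0,0.6,0,0],[0,0.7,0,0],[0,0.7,0,0]]'
```

```text
clock: 39.93
position: [0.6436, -0.1282, 0.0957]
eef_rot: [-0.0, 1.0, -0.023, 0.0]
force: [1.2, 0.4, -0.1]
gripper_width: 0.682
clock: 40.35
position: [0.6435, -0.1302, 0.0957]
eef_rot: [-0.004, 1.0, -0.023, 0.0]
force: [0.7, 14.5, 1.4]
gripper_width: 0.686
```

```bash
python3 -m pendant '[[0,0.3,0,0],[0,0.4,0,0],[0,0.4,0,0]]'; python3 -m pendant '[[0,-0.5,0,0],[0,-1,0,0],[0,-1,0,0]]'
python3 -m pendant '[[0,0,0,0],[0,0,0,0],[0,0,0,0],[0,0,0,0],[0,0,0,0]]' 8.7
python3 -m pendant '[[0,0,-2,0],[0,0,-5,0],[0,0,-9,0],[0,0,-13,0],[0,0,-15,0],[0,0,-15,0],[0,0,-15,0]]'
python3 -c "
from h import *
im,K,T=snap('scene','s4.png'); g=cv2.resize(im[175:350,200:400],(680,595),interpolation=cv2.INTER_CUBIC);cv2.imwrite('pics/c9.png',cv2.convertScaleAbs(g,alpha=1.3,beta=10)); snap('wrist','w6.png'); go(.65,.04,.2,-.046)"
```

```text
clock: 40.6
position: [0.6429, -0.1317, 0.0958]
eef_rot: [-0.005, 1.0, -0.023, -0.0]
force: [1.2, 21.0, 4.3]
gripper_width: 0.678
clock: 40.85
position: [0.6436, -0.1283, 0.0957]
eef_rot: [0.0, 1.0, -0.023, -0.0]
force: [0.4, -0.5, -0.6]
gripper_width: 0.681
clock: 41.27
position: [0.6436, -0.1294, 0.0957]
eef_rot: [0.0, 1.0, -0.024, 0.0]
force: [-0.1, -0.4, -0.5]
gripper_width: 0.981
clock: 41.85
position: [0.6444, -0.1295, 0.2472]
eef_rot: [0.0, 1.0, -0.023, 0.002]
force: [-0.1, 0.5, -0.8]
gripper_width: 0.989
pos [ 0.6425 -0.1288  0.2441] yaw -0.047 w 8.69 F [-0.2 -0.8 -0.9] t 42.0 q6 -0.26
shift cm [ -0.03 -16.9    4.42] turn deg -0.0
```

View pics/w6.png

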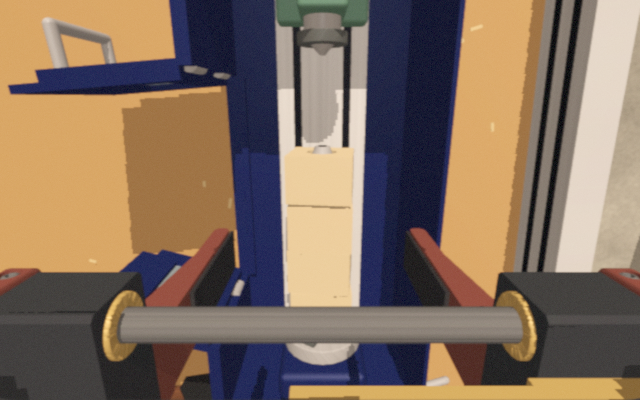

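All four blocks sit tight against the chuck and the bar's tip shows at (321,150). The tailstock point is at (321,52), with the casting's front edge at about row 25.

```bash
python3 - <<'E'
from h import *
im,K,T=load("w6.png")
print("end",atz((321,147),.115,K,T),"pt",atz((321,53),.11,K,T),"front",atz((322,25),.141,K,T),"edges",atz((277,15),.141,K,T),atz((368,15),.141,K,T))
E
```

```text
end [ 0.64708417 -0.09856636  0.115     ] pt [ 0.65065691 -0.01794797  0.11      ] front [ 0.65196482 -0.0015598   0.141     ] edges [0.61808419 0.00691489 0.141     ] [0.68720863 0.00378559 0.141     ]
```

```bash
python3 - <<'E'
from h import *
im,K,T=load("s4.png")
for p in[(538,195),(508,205),(545,170),(575,195),(535,222)]: print(atz(np.array(p)/3.4+[200,175],.141,K,T))
go(.6525,.037,.20,-.046)
E
```

```text
[0.65840108 0.0363151  0.141     ]
[0.65272106 0.00930524 0.141     ]
[0.64152119 0.05582236 0.141     ]
[0.67524067 0.06275838 0.141     ]
[0.67822247 0.01899153 0.141     ]
pos [ 0.6425 -0.1288  0.2441] yaw -0.047 w 8.69 F [-0.2 -0.8 -0.9] t 42.0 q6 -0.26
shift cm [  0.23 -16.61   4.42] turn deg -0.0
```

View pics/c9.png

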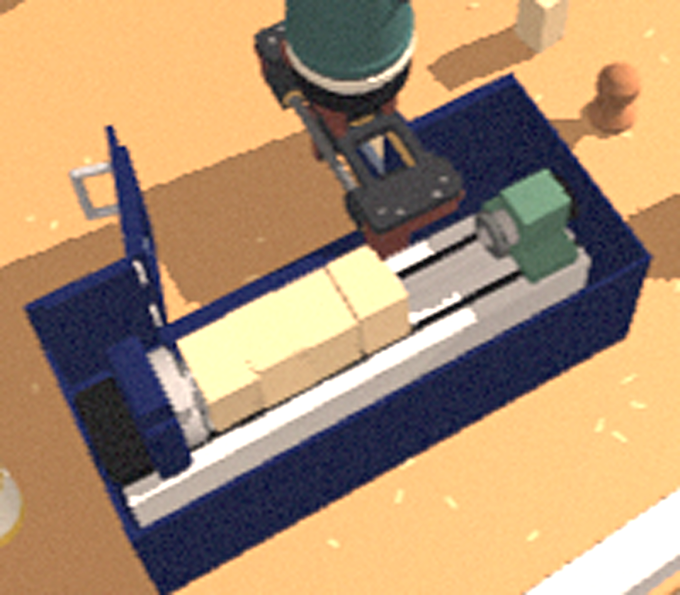

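The blocks sit flush on the bar. Next I'll take the tailstock by its casting, with its top at about (540,195).

```bash
python3 -m pendant '[[0.1,-2,0,0],[0.2,-5,0,0],[0.3,-8,0,0],[0.3,-11,0,0],[0.3,-14,0,0],[0.3,-16,0,0],[0.3,-16.6,1,0],[0.3,-16.6,4,0],[0.3,-16.6,7,0],[0.3,-16.6,10,0],[0.3,-16.6,12.5,0],[0.3,-16.6,14,0],[0.3,-16.6,14.7,0],[0.3,-16.6,14.7,0],[0.3,-16.6,14.7,0]]' 8.7
python3 -m pendant '[[0,0,0,0],[0,0,0,0],[0,0,0,0],[0,0,0,0],[0,0,0,0],[0,0,0,0],[0,0,0,0],[0,0,0,0]]' 2.0 20
python3 -c "
from h import *
go(.65,.037,.0975,-.046)"
```

```text
clock: 43.2
position: [0.6538, 0.0361, 0.0979]
eef_rot: [0.0, 1.0, -0.024, -0.001]
force: [0.1, -0.2, 0.5]
gripper_width: 0.994
clock: 43.87
position: [0.6531, 0.0368, 0.0987]
eef_rot: [-0.0, 1.0, -0.023, -0.001]
force: [-3.3, 0.4, 2.9]
gripper_width: 0.454
pos [0.6531 0.0368 0.0987] yaw -0.046 w 3.99 F [-3.3  0.4  2.9] t 43.9 q6 -0.0
shift cm [-0.31 -0.01  0.12] turn deg -0.0
```

Gripped at 40 mm wide, which matches the casting. Now I'll slide it home.

```bash
python3 -m pendant '[[0,0.4,0,0],[0,1,0,0],[0,1.6,0,0],[0,2.2,0,0],[0,2.8,0,0],[0,3.4,0,0],[0,4,0,0],[0,4.6,0,0],[0,5.2,0,0],[0,5.8,0,0],[0,6.4,0,0],[0,7,0,0],[0,7.4,0,0],[0,7.4,0,0]]'
python3 -m pendant '[[0,0.2,0,0],[0,0.4,0,0],[0,0.6,0,0],[0,0.6,0,0]]'
```

```text
clock: 45.03
position: [0.6498, -0.0378, 0.0987]
eef_rot: [-0.0, 1.0, -0.023, -0.001]
force: [-5.0, 0.9, 6.3]
gripper_width: 0.452
clock: 45.37
position: [0.6496, -0.043, 0.0987]
eef_rot: [-0.0, 1.0, -0.023, -0.001]
force: [-4.8, 2.3, 4.8]
gripper_width: 0.456
```

```bash
python3 -m pendant '[[0,0.2,0,0],[0,0.4,0,0],[0,0.4,0,0]]'
python3 -m pendant '[[0,0.2,0,0],[0,0.3,0,0],[0,0.3,0,0]]'
```

```text
clock: 45.62
position: [0.6494, -0.0469, 0.0987]
eef_rot: [-0.0, 1.0, -0.023, -0.001]
force: [-4.1, 0.9, 5.4]
gripper_width: 0.455
clock: 45.87
position: [0.6494, -0.0473, 0.0987]
eef_rot: [-0.002, 1.0, -0.023, -0.001]
force: [-3.7, 10.1, 6.9]
gripper_width: 0.451
```

```bash
python3 -m pendant '[[0,0.2,0,0],[0,0.4,0,0],[0,0.4,0,0]]' - 40
python3 -m pendant '[[0,-0.3,0,0],[0,-0.6,0,0],[0,-0.6,0,0]]'
python3 -m pendant '[[0,0,0,0],[0,0,0,0],[0,0,0,0],[0,0,0,0],[0,0,0,0]]' 8.7
python3 -m pendant '[[0,0,-2,0],[0,0,-5,0],[0,0,-9,0],[0,0,-13,0],[0,0,-15,0],[0,0,-15,0],[0,0,-15,0]]'
python3 -c "
from h import *
im,K,T=snap('scene','s5.png'); snap('side','si5.png'); g=cv2.resize(im[160:340,200:400],(680,612),interpolation=cv2.INTER_CUBIC)[:600];cv2.imwrite('pics/c10.png',cv2.convertScaleAbs(g,alpha=1.3,beta=10)); go(.65,.04,.2,-.046); print(chk(''))"
```

```text
clock: 46.12
position: [0.6494, -0.0473, 0.0987]
eef_rot: [-0.005, 1.0, -0.024, -0.001]
force: [-3.5, 22.6, 7.4]
gripper_width: 0.454
clock: 46.37
position: [0.6494, -0.0472, 0.0987]
eef_rot: [-0.0, 1.0, -0.023, -0.001]
force: [-4.8, 2.8, 6.0]
gripper_width: 0.453
clock: 46.78
position: [0.6507, -0.0486, 0.0986]
eef_rot: [0.0, 1.0, -0.023, 0.0]
force: [0.1, 0.6, 0.0]
gripper_width: 0.793
clock: 47.37
position: [0.6514, -0.0486, 0.2501]
eef_rot: [0.0, 1.0, -0.023, 0.002]
force: [-0.7, -0.1, -1.0]
gripper_width: 0.99
pos [ 0.6493 -0.0482  0.2471] yaw -0.047 w 8.66 F [-0.1  0.  -0.1] t 47.5 q6 -0.13
shift cm [-0.33 -8.81  4.71] turn deg -0.0

None
```

View pics/c10.png

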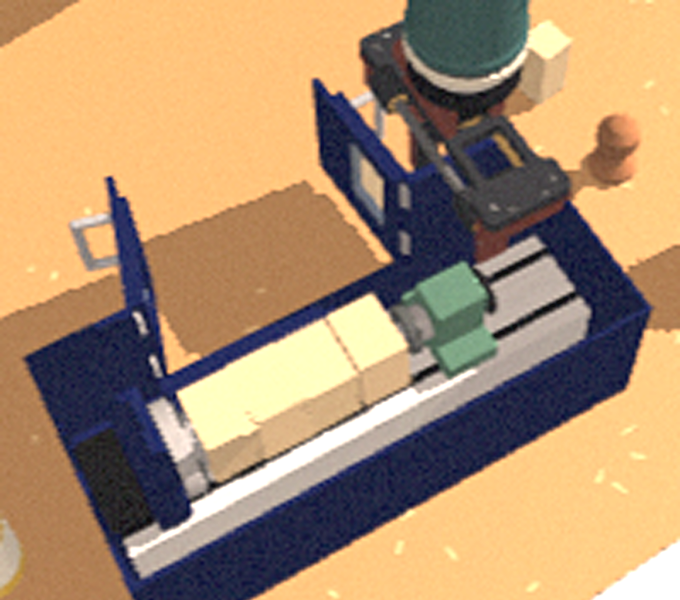

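The tailstock's disc is now right at the last block, it stopped hard at 22 N and didn't move further. Both doors are still open. Next, the door angles, from their free top corners at (315,82) and (110,182) in this crop.

```bash
cat >> h.py <<'E'
G=np.array([.5405,-.155,-.047])
def gw(a,b,z): c,s=np.cos(G[2]),np.sin(G[2]); return np.array([G[0]+c*a-s*b,G[1]+s*a+c*b,z])
def door(side,th,r,o):
    """guard x,y of a point r along the leaf, o out of its mid plane; side +1 left, -1 right"""
    return -np.sin(th)*r-np.cos(th)*o, side*(.125-np.cos(th)*r+np.sin(th)*o)
E
python3 - <<'E'
from h import *
im,K,T=load("s5.png")
for side,px,L in((1,(315,82),.131),(-1,(110,181),.13)):
    p=np.array(px)/3.4+[200,160]
    w=atz(p,.155,K,T)-gw(0,side*.125,.155); c,s=np.cos(G[2]),np.sin(G[2]); a,b=c*w[0]+s*w[1],-s*w[0]+c*w[1]
    print(side,"len",np.hypot(a,b),"theta",np.arctan2(-a,-side*b))
# path for left door, pushing point r=.06: world TCP
for th in(1.85,1.5,1.2,.9,.6,.3,0):
    print(th,gw(*door(1,th,.06,.0215),.1).round(4),gw(*door(-1,th,.06,.0215),.1).round(4))
print(gw(-.045,.20,.25))
go(*gw(-.045,.20,.25),-.047)
E
```

```text
1 len 0.1304561149673452 theta 1.4495245767553429
-1 len 0.12631560346242465 theta 1.3185468559820495
1.85 [0.4964 0.0095 0.1   ] [ 0.4812 -0.3146  0.1   ]
1.5 [ 0.4859 -0.0101  0.1   ] [ 0.4725 -0.2942  0.1   ]
1.2 [ 0.4827 -0.0288  0.1   ] [ 0.4711 -0.2752  0.1   ]
0.9 [ 0.4851 -0.0477  0.1   ] [ 0.4753 -0.2566  0.1   ]
0.6 [ 0.4931 -0.0651  0.1   ] [ 0.4848 -0.2401  0.1   ]
0.3 [ 0.5057 -0.0793  0.1   ] [ 0.4988 -0.2272  0.1   ]
0 [ 0.5221 -0.0891  0.1   ] [ 0.516  -0.2189  0.1   ]
[0.50494623 0.04689336 0.25      ]
pos [ 0.649  -0.0481  0.2465] yaw -0.047 w 8.72 F [ 0.2 -0.4 -0.4] t 47.5 q6 -0.13
shift cm [-14.84  -8.82  -0.29] turn deg 0.0
```

```bash
python3 -m pendant '[[-2,-1.2,0,0],[-5,-3,0,0],[-8,-4.8,0,0],[-11,-6.5,0,0],[-13.5,-8.2,0,0],[-15,-8.9,0,0],[-15,-8.9,2,0],[-15,-8.9,5,0],[-15,-8.9,8,0],[-15,-8.9,11,0],[-15,-8.9,13.5,0],[-15,-8.9,14.7,0],[-15,-8.9,14.7,0],[-15,-8.9,14.7,0]]' 0 20
python3 -c "
from h import *
for th in(1.4,1.2,1.0,.8,.6,.4,.2,0,-.1): go(*gw(*door(1,th,.06,.0215),.1),-.047)" | grep -v "^pos" ; python3 -c "
from h import *
go(.5,.05,.1,-.047)"
```

```text
clock: 48.68
position: [0.5029, 0.0477, 0.1001]
eef_rot: [-0.0, 1.0, -0.023, -0.002]
force: [-0.7, 0.6, 0.6]
gripper_width: 0.007
shift cm [-1.58  6.47  0.02] turn deg 0.0
shift cm [-1.67  7.74  0.02] turn deg 0.0
shift cm [-1.51  9.    0.02] turn deg 0.0
shift cm [-1.100e+00  1.021e+01  1.000e-02] turn deg 0.0
shift cm [-4.600e-01  1.131e+01  1.000e-02] turn deg 0.0
shift cm [3.800e-01 1.226e+01 1.000e-02] turn deg 0.0
shift cm [ 1.4  13.03  0.  ] turn deg 0.0
shift cm [ 2.55 13.57 -0.  ] turn deg 0.0
shift cm [ 3.16 13.76 -0.  ] turn deg 0.0
pos [0.5029 0.0477 0.1001] yaw -0.047 w 0.06 F [-0.7  0.6  0.6] t 48.7 q6 0.0
shift cm [-0.3  -0.22  0.01] turn deg 0.0
```

```bash
python3 -m pendant '[[-0.5,1.5,0,0],[-1,3,0,0],[-1.4,4.5,0,0],[-1.6,5.5,0,0],[-1.6,6.5,0,0],[-1.65,7.1,0,0],[-1.67,7.7,0,0],[-1.6,8.4,0,0],[-1.5,9,0,0],[-1.3,9.6,0,0],[-1.1,10.2,0,0],[-0.8,10.8,0,0],[-0.45,11.3,0,0],[0,11.8,0,0],[0.4,12.25,0,0],[0.9,12.65,0,0],[1.4,13,0,0]]'
python3 -m pendant '[[0.3,0.15,0,0],[0.6,0.3,0,0],[0.9,0.45,0,0],[0.9,0.45,0,0]]'
```

```text
clock: 50.1
position: [0.5127, -0.0834, 0.1015]
eef_rot: [0.0, 1.0, -0.023, -0.0]
force: [-2.3, 1.8, 0.3]
gripper_width: 0.006
clock: 50.43
position: [0.5223, -0.0884, 0.1017]
eef_rot: [0.0, 1.0, -0.023, 0.001]
force: [-0.1, 0.3, -0.4]
gripper_width: 0.007
```

```bash
python3 -m pendant '[[0.15,0,0,0],[0.3,0,0,0],[0.3,0,0,0]]';python3 -m pendant '[[0.15,0,0,0],[0.3,0,0,0],[0.3,0,0,0]]'
```

```text
clock: 50.68
position: [0.5245, -0.0883, 0.1017]
eef_rot: [0.0, 1.0, -0.023, 0.0]
force: [-0.6, -1.2, -0.2]
gripper_width: 0.006
clock: 50.93
position: [0.5245, -0.0882, 0.1016]
eef_rot: [0.0, 1.0, -0.023, -0.003]
force: [-9.3, -3.0, 7.5]
gripper_width: 0.007
```

```bash
python3 -m pendant '[[0.15,0,0,0],[0.3,0,0,0],[0.3,0,0,0]]'
python3 -m pendant '[[-0.6,-0.3,0,0],[-1.5,-0.5,0,0],[-3,-0.5,0,0],[-3.5,-0.5,-2,0],[-3.5,-0.5,-6,0],[-3.5,-0.5,-10,0],[-3.5,-0.5,-14,0],[-3.5,-0.5,-15,0],[-3.5,-0.5,-15,0]]'
python3 -c "
from h import *
go(*gw(-.045,-.20,.25),-.047)"
```

```text
clock: 51.18
position: [0.5244, -0.0881, 0.1016]
eef_rot: [0.0, 1.0, -0.023, -0.005]
force: [-17.3, -3.7, 15.7]
gripper_width: 0.002
clock: 51.93
position: [0.4986, -0.0821, 0.2555]
eef_rot: [0.001, 1.0, -0.023, 0.004]
force: [1.0, -0.1, -0.5]
gripper_width: 0.008
pos [ 0.4986 -0.0821  0.2555] yaw -0.046 w 0.07 F [ 1.  -0.1 -0.5] t 51.9 q6 -0.25
shift cm [ 0.   27.09  0.6 ] turn deg 0.0
```

```bash
python3 -m pendant '[[0,2,0,0],[0,5,0,0],[0,9,0,0],[0,13,0,0],[0,17,0,0],[0,21,0,0],[0,24,0,0],[0,26.5,0,0],[0,27,0,0],[0,27,0,0],[0,27,0,0]]'
python3 -c "
from h import *
w,_,_=snap('wrist','w8.png'); im,K,T=snap('scene','s8.png'); g=cv2.resize(im[160:340,200:400],(400,360),interpolation=cv2.INTER_CUBIC)
cv2.imwrite('pics/c11.png',cv2.convertScaleAbs(np.hstack([g,cv2.resize(w[:,:440],(396,360))]),alpha=1.3,beta=20))
go(.5,.05,.1,-.047)
for th in(1.4,1.3,1.2,1.0,.8,.6,.4,.2,0): go(*gw(*door(-1,th,.06,.0225),.1),-.047)" | grep -v '^pos .*xx'
```

```text
clock: 52.85
position: [0.4824, -0.3499, 0.2498]
eef_rot: [-0.001, 1.0, -0.023, -0.001]
force: [-0.1, 0.0, -1.0]
gripper_width: 0.0
pos [ 0.4829 -0.3494  0.2508] yaw -0.045 w 0.05 F [ 0.8 -1.1 -0.6] t 53.0 q6 -0.7
shift cm [ -0.08 -39.95  15.15] turn deg 0.1
pos [ 0.4829 -0.3494  0.2508] yaw -0.045 w 0.05 F [ 0.8 -1.1 -0.6] t 53.0 q6 -0.7
shift cm [-1.43 -5.96 15.09] turn deg 0.1
pos [ 0.4829 -0.3494  0.2508] yaw -0.045 w 0.05 F [ 0.8 -1.1 -0.6] t 53.0 q6 -0.7
shift cm [-1.51 -6.6  15.09] turn deg 0.1
pos [ 0.4829 -0.3494  0.2508] yaw -0.045 w 0.05 F [ 0.8 -1.1 -0.6] t 53.0 q6 -0.7
shift cm [-1.54 -7.24 15.09] turn deg 0.1
pos [ 0.4829 -0.3494  0.2508] yaw -0.045 w 0.05 F [ 0.8 -1.1 -0.6] t 53.0 q6 -0.7
shift cm [-1.39 -8.51 15.1 ] turn deg 0.1
pos [ 0.4829 -0.3494  0.2508] yaw -0.045 w 0.05 F [ 0.8 -1.1 -0.6] t 53.0 q6 -0.7
shift cm [-1.   -9.73 15.1 ] turn deg 0.1
pos [ 0.4829 -0.3494  0.2508] yaw -0.045 w 0.05 F [ 0.8 -1.1 -0.6] t 53.0 q6 -0.7
shift cm [ -0.37 -10.84  15.1 ] turn deg 0.1
pos [ 0.4829 -0.3494  0.2508] yaw -0.045 w 0.05 F [ 0.8 -1.1 -0.6] t 53.0 q6 -0.7
shift cm [  0.47 -11.81  15.1 ] turn deg 0.1
pos [ 0.4829 -0.3494  0.2508] yaw -0.045 w 0.05 F [ 0.8 -1.1 -0.6] t 53.0 q6 -0.7
shift cm [  1.48 -12.59  15.1 ] turn deg 0.1
pos [ 0.4829 -0.3494  0.2508] yaw -0.045 w 0.05 F [ 0.8 -1.1 -0.6] t 53.0 q6 -0.7
shift cm [  2.63 -13.15  15.1 ] turn deg 0.1
```

View pics/c11.png

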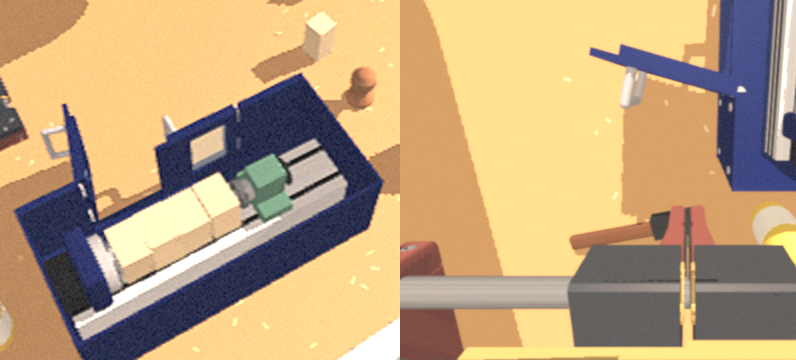

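The left door is shut flush with the front panel and the right one is still open. The glue bottle, on the right at about (780,220), is close to the descent spot, so I'll check the clearance first.

```bash
python3 -c "
from h import *
im,K,T=load('scene0.png'); print(atz((182,307),.165,K,T), atz((196,332),.0,K,T)); print(atz((155,252),.02,K,T),atz((184,289),.02,K,T))"
```

```text
[ 0.6071311  -0.47015395  0.165     ] [ 0.6154567  -0.48083379  0.        ]
[ 0.32305984 -0.49071879  0.02      ] [ 0.48702213 -0.45999118  0.02      ]
```

```bash
python3 -m pendant '[[-0.7,0,2,0],[-1.3,0,5,0],[-1.4,0,8,0],[-1.4,0,11,0],[-1.4,0,14,0],[-1.4,0,15,0],[-1.4,-1,15,0],[-1.4,-2.5,15,0],[-1.4,-4,15,0],[-1.4,-5,15,0],[-1.45,-6,15,0],[-1.55,-6.7,15,0],[-1.55,-7.3,15,0],[-1.5,-7.9,15,0],[-1.4,-8.5,15,0],[-1.2,-9.1,15,0],[-1,-9.7,15,0],[-0.7,-10.3,15,0],[-0.35,-10.8,15,0],[-0.35,-10.8,15,0]]'
python3 -m pendant '[[0.4,-0.5,0,0],[0.8,-1,0,0],[1.3,-1.4,0,0],[1.8,-1.75,0,0],[2.3,-2,0,0],[2.7,-2.2,0,0],[2.7,-2.2,0,0]]'
python3 -m pendant '[[0.15,0,0,0],[0.3,0,0,0],[0.3,0,0,0]]'
python3 -c "
from h import *
go(*gw(*door(-1,0,.06,.0215),.1),-.047)"
```

```text
clock: 54.62
position: [0.4846, -0.2414, 0.1012]
eef_rot: [-0.001, 1.0, -0.023, -0.001]
force: [-0.6, 0.0, 0.3]
gripper_width: 0.009
clock: 55.2
position: [0.5137, -0.2217, 0.1016]
eef_rot: [-0.0, 1.0, -0.023, 0.0]
force: [-0.3, -0.4, 0.4]
gripper_width: 0.004
clock: 55.45
position: [0.5153, -0.2221, 0.1015]
eef_rot: [-0.001, 1.0, -0.023, -0.0]
force: [-1.5, 0.7, -0.2]
gripper_width: 0.006
pos [ 0.5153 -0.2221  0.1015] yaw -0.047 w 0.05 F [-1.5  0.7 -0.2] t 55.5 q6 -0.48
shift cm [ 0.05 -0.32  0.15] turn deg 0.0
```

```bash
python3 -m pendant '[[0.15,0,0,0],[0.3,0,0,0],[0.3,0,0,0]]';python3 -m pendant '[[0.15,0,0,0],[0.3,0,0,0],[0.3,0,0,0]]';python3 -m pendant '[[0.15,0,0,0],[0.3,0,0,0],[0.3,0,0,0]]'
```

```text
clock: 55.7
position: [0.5184, -0.2226, 0.1015]
eef_rot: [-0.0, 1.0, -0.023, -0.0]
force: [-2.0, 2.4, -0.7]
gripper_width: 0.003
clock: 55.95
position: [0.5185, -0.2225, 0.1014]
eef_rot: [-0.0, 1.0, -0.023, -0.003]
force: [-10.1, 1.0, 5.7]
gripper_width: 0.007
clock: 56.2
position: [0.5184, -0.2224, 0.1013]
eef_rot: [-0.001, 1.0, -0.023, -0.006]
force: [-18.7, -0.5, 13.3]
gripper_width: 0.004
```

Hard stop at x = 0.5185, as predicted. I'll back off, lift clear and take a last look.

```bash
python3 -m pendant '[[-0.6,0,0,0],[-1.5,0,0,0],[-3,0,0,0],[-3.5,0,-2,0],[-3.5,0,-6,0],[-3.5,0,-10,0],[-3.5,0,-14,0],[-3.5,0,-15,0],[-3.5,3,-15,0],[-3.5,7,-15,0],[-3.5,11,-15,0],[-3.5,15,-15,0],[-3.5,18,-15,0],[-3.5,18,-15,0],[-3.5,18,-15,0]]'
python3 -c "
from h import *
w,_,_=snap('wrist','w9.png'); im,K,T=snap('scene','s9.png'); g=cv2.resize(im[160:340,200:400],(500,450),interpolation=cv2.INTER_CUBIC); s,_,_=snap('side','si9.png')
cv2.imwrite('pics/c12.png',cv2.convertScaleAbs(np.hstack([g,cv2.resize(s[120:370,200:360],(288,450))]),alpha=1.3,beta=20))
o=load('scene0.png')[0]; d=cv2.absdiff(o,im).max(2); print(arm.observe()['clock'],arm.observe()['force'])"
```

```text
clock: 57.45
position: [0.481, -0.403, 0.2508]
eef_rot: [-0.0, 1.0, -0.025, 0.0]
force: [0.6, -0.5, 0.2]
gripper_width: 0.003
57.6 [-0.66005092  0.46132792  0.06687548]
```

View pics/c12.png

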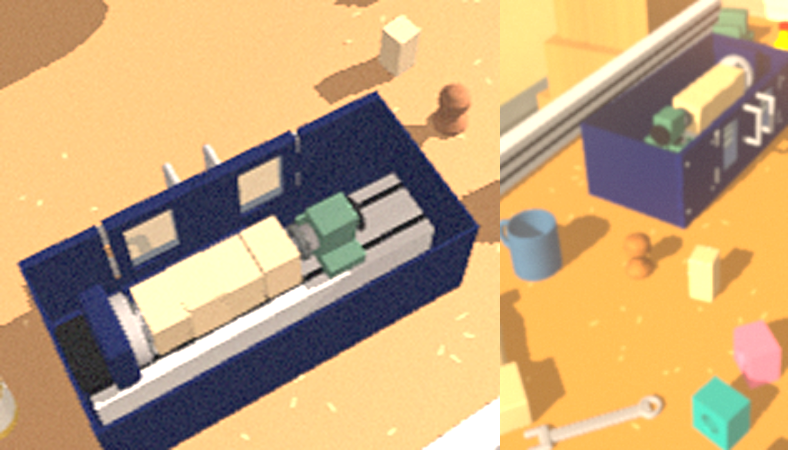

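Both doors are shut flush, with their pull bars side by side at (170,172) and (212,155). The four blocks and the tailstock are in place, and the bystanders haven't moved.

```bash
python3 -c "
from plant import order
print(order.close_job())"
```

```text
the job is handed in; nothing more can be done
None
```

The rotary axis is set up as asked, and I handed the job in at about 58 s on the robot clock; no verdict was reported.

- **Blocks:** All four drilled blocks are on the bar, pressed up against the shoulder. While seating the first one I overshot, and the wrist force reached about 37 N before I backed off. It caused no visible harm, and the stack sits tight in the pictures.
- **Tailstock:** It slid 84 mm to a hard stop and did not move further at 22 N. The bar's tip stuck out past the last block before it closed, so the centre should be seated in the bar end.
- **Doors:** I shut the left (rebated) door first, with the right one still open, then the right (flanged) door. Each reached a hard stop at 17–19 N, within 3 mm of where I expected.
- **Last picture:** Both doors are flush and the arm is clear. The solid block, knob, mug, wrench and the pink and turquoise blocks are where they were. The spindle, glue bottle and brush were mostly or wholly out of that view, but I never worked against them.
- **Not confirmed:** I did not see the flange lapping over the other door's edge in close-up. I infer it from the closing order and from both doors reaching their stops.
- **Disagreement:** The wrist camera placed the blocks about 3–5 mm further along x than the side camera did. This stayed within the grip's margin.

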